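# Put the decorating gear away

### The arm

A 7-joint arm with a two-finger parallel gripper is mounted at the origin on the work surface. World frame = base frame: x ahead of the robot, y to its left, z up, the work surface at z = 0. Lengths are in m, angles in rad, forces in N, time in s.
With the tool pointing down it reaches from about 0.425 to 0.875 m from the base axis. Payload 9.9 kg.
Tool frame: the origin (TCP) lies at the very end of the fingers, on their centre line; the grasp point (between the pads) lies 19 mm behind it (env.grip_depth is the distance from the TCP to the grasp point, in m); z points along the fingers, y is the direction in which the jaws open and shut (so a half turn about z gives the same grasp; the last joint's range is limited). The gripper opens to 85 mm and grips with 20 to 120 N. Pads are 22 mm wide; open, the fingers measure 114 mm over their backs; the gripper's body (76 mm by 85 mm) begins 54 mm behind the grasp point. The pads swing forward as they close: fully open they stand 13 mm farther back than shut.
Start: joints at [-1.317, 0.576, 0.025, 1.437, -0.015, 1.129, -0.057], TCP at [0.224, 0.637, 0.231] pointing down, gripper open.
Joint ranges: [-2.76, 2.76], [-0.34, 2.15], [-1.52, 1.57], [0.19, 2.46], [-1.09, 4.23], [0.17, 1.99], [-2.82, 2.82]. Speed limits (rad/s): [2.22, 2.22, 3.01, 3.01, 3.14, 3.14, 3.14].

### API

Orientations are given as a unit quaternion [w, x, y, z].
In Python, from cell import sensors, optics, env gives the robot as it stands.
- The arm moves only by the shell command python3 -m creep 'ROWS' [OPENING] [FORCE]. ROWS is text: rows parted by semicolons, each of 6 numbers parted by spaces: the shift along the tool's x, y, z each as a share of 0.1 m, from -1 to 1, then the turn, a rotation vector about the tool's x, y, z each as a share of pi/2 rad, from -1 to 1. In form: tx ty tz rx ry rz; .... A call has 1 to 12 rows; each row is the pose to reach, as a shift and turn from the pose commanded when the call began, along the tool's axes at that moment; what a row does not reach only later rows make up. A row lasts 1/10 s, in which the tool goes at most 50 mm and 8.59 degrees, less where a joint would pass 70% of its speed; a pose out of reach is approached as far as the arm can. A call with a number of a shift or a turn outside -1 to 1 is refused whole. A call with a gripper value outside its range is refused whole. OPENING is the gripper's target within -1 to 1 (fully open at 1, half-way at 0, shut at -1), set as the call begins (- or left out, the last holds). The fingers move at their own pace and stop on an object; FORCE is the grip in N (left out, the last holds). Time passes only in rows, so rows that repeat a pose let the fingers close. It gives the time, the measured TCP pose, the force and the opening at its end, in the units of the state.
- sensors.state(): the state, without advancing time (a new reading comes with each control period).
- optics.grab_frame(name): name is "scene" or "top"; returns the picture (480x640x3 uint8, red, green, blue); there is no depth.
- optics.camera_params(name): a dict with "mtx" (3x3 intrinsics, pixels), "eye" and "rotation" of the camera in the world. Camera axes: x right, y down, z forward; pixel columns grow to the right and rows downward; lengths in m; the calibration is good to about 2 mm. A picture is of the moment at which its call begins. camera_params takes no time and is no camera call.
- env.hand_in(): hands the job in, once; it reports no verdict.
The state is a dict: "time_s": time; "qpos": joint angles; "joint_velocities": joint speeds; "joint_efforts": joint torques, N m; "position": TCP position; "eef_rot": TCP orientation; "force": force on the tool from outside, world axes, zero at the start; "torque": the same for the moment, N m; "gripper_width": finger opening in m.
Only numpy, scipy, OpenCV 4.12 (cv2) and the standard library are available. Lean on these libraries where they do the work, as an engineer would, in place of code of your own. Each camera call takes 0.05 s, during which the arm holds its last target.

### The job

The painting is done: put the clean gear on this garage bench away. Hang both paint kettles upright by their handles on the stand's double hooks, one kettle to each hook with its handle bar lying across both prongs, and lay every brush, knife and scraper on the bench flat in the tray, one to a compartment, handle towards the tray's low front wall; there may be two or three of these tools. Leave the other things on the bench where they are.

Things in the scene. Friction and masses are not known exactly. Their poses are not given: they have to be found in the camera images.
- brush_center (a point): Flat paint brush, 164 mm long, lying flat: pale wooden handle, steel ferrule, grey bristles. Along its x the handle runs from -80 to +22 mm, the head (50 mm wide, 18 mm thick) on to +84 mm. Point: centre, half-way up, 10 mm above what it lies on, over the handle's head end; x to the working end, z up. Handle 20 mm wide and high. May be absent (None).
- brush_tip (a point): Working end of the brush, 84 mm along x from its centre point. The tool balances at its centre point; the last 35 mm of the handle is a little slimmer.
- filling_knife_center (a point): Filling knife, 170 mm long, lying flat: dark wooden handle, steel blade widening to 48 mm. Along its x the handle runs from -85 to +20 mm, the 3 mm thin blade (at mid-height) on to +85 mm. Point: centre, half-way up, 10 mm above what it lies on, over the handle's head end; x to the working end, z up. Handle 20 mm wide and high. May be absent (None).
- filling_knife_tip (a point): Working end of the filling knife, 85 mm along x from its centre point. The tool balances about 20 mm from its centre point towards the handle; the last 35 mm of the handle is a little slimmer.
- scraper_center (a point): Narrow scraper, 150 mm long, lying flat: black handle, straight 30 mm wide steel blade. Along its x the handle runs from -75 to +20 mm, the 3 mm thin blade (at mid-height) on to +75 mm. Point: centre, half-way up, 10 mm above what it lies on, over the handle's head end; x to the working end, z up. Handle 20 mm wide and high. May be absent (None).
- scraper_tip (a point): Working end of the scraper, 75 mm along x from its centre point. The tool balances about 20 mm from its centre point towards the handle; the last 35 mm of the handle is a little slimmer.
- kettle_metal_bar (a point): Paint kettle, an empty open pail of bare aluminium, rim 120 mm across, 100 mm tall, 0.2-0.3 kg, with a rigid squared steel handle over the top, 136 mm wide. Point: middle of the handle's straight top bar, 10 mm thick, straight for 108 mm along y, 165 mm above the foot, 65 mm above the rim; z up. Same either way round.
- kettle_plastic_bar (a point): Paint kettle, an empty open pail of black plastic, rim 120 mm across, 100 mm tall, 0.2-0.3 kg, with a rigid squared steel handle over the top, 136 mm wide. Point: middle of the handle's straight top bar, 10 mm thick, straight for 108 mm along y, 165 mm above the foot, 65 mm above the rim; z up. Same either way round.
- hook_left (a point): Left double-prong hook. Point: midway between its two prongs, where the axis of a hung bar comes to rest, 270 mm above the bench, 10 mm above the prongs' axes. x points to the rail (away from the robot), y left along it, z up. A hung bar lies along y across both prongs, anywhere from 25 mm before the point back to the rail.
- hook_right (a point): Right double-prong hook, 210 mm from the left one, same axes. Each hook: two level round prongs 10 mm thick, 68 mm apart centre to centre, run from the rail towards -x to 28 mm before the point, then slope up; their rubber ends stand 27 mm above the prong axes.
- hook_rail: T-shaped steel stand bolted to the bench: a 30 mm post midway between the hooks carries a level aluminium rail, 360 mm long, 32 mm high, top 274 mm above the bench, front face 86 mm behind the hook points. Origin under the post, on the bench; x away from the robot.
- tray_floor (a point): Grey steel brush tray fixed on the bench, 208 x 220 mm outside, with three equal compartments side by side. Point: middle of its inner floor, 4 mm above the bench. x runs along the compartments to the back wall, y left across them, z up; the front, at -x, has the low wall (12 mm; other outer walls 24 mm, dividers 16 mm above the floor).
- slot_left (a point): Middle of the floor of the tray's left (+y) compartment, 200 mm long (x) and 68 mm wide (y); axes as for the tray. Compartments are 72 mm apart.
- slot_middle (a point): Middle of the floor of the tray's middle compartment, 200 mm long (x) and 68 mm wide (y); axes as for the tray. Compartments are 72 mm apart.
- slot_right (a point): Middle of the floor of the tray's right (-y) compartment, 200 mm long (x) and 68 mm wide (y); axes as for the tray. Compartments are 72 mm apart.
- paint_tin: closed 1-litre paint tin, 104 mm across, 114 mm tall, bare metal with a paper band. Bystander, to be left where it is. Origin at the centre of its underside.
- tape_roll: roll of masking tape lying flat, 100 mm across, 25 mm high. Bystander, to be left where it is. Origin at the centre of its underside.
- sanding_block: cork sanding block 110 x 65 x 34 mm. Bystander, to be left where it is. Origin at the centre of its underside.
- spirit_bottle: white plastic solvent bottle, 68 mm across, 190 mm tall. Bystander, to be left where it is. Origin at the centre of its underside.
- filler_tub: white tub of filler with grey lid, 90 mm across, 90 mm tall. Bystander, to be left where it is. Origin at the centre of its underside.
- screw_carton: small carton of screws 100 x 70 x 45 mm. Bystander, to be left where it is. Origin at the centre of its underside.
- tape_measure: grey tape measure standing on edge, 72 x 38 x 66 mm. Bystander, to be left where it is. Origin at the centre of its underside.
Not all that is in view belongs to the job. Of the things that look like the part that bears brush_center, take the one that is farthest from the robot's base at the start.

How it is judged:
By the outcome, as a careful person would: the job done as asked, in the order asked, and still so for the second after the job is handed in, with the robot touching nothing.
Of brush, filling_knife, scraper only 2 to 3 are there at a start; the rules pass over those that are not, and their reading is None.
At some moment in a run one of brush, filling_knife, scraper may be knocked a few centimetres aside while the robot is not near it.
It also fails if it takes over 208 s, if anything falls off the work surface, if the arm or the gripper's body presses on something with over 40 N, if the wrist force passes 120 N, or if a joint passes its speed limit or range.

## Working session

There is one attempt and no reset: what is moved stays moved. The work goes in short steps, Python scripts to look and compute and a shell command to move; the robot and the scene stay as the last step left them, time stands still between calls to the robot, and variables do not carry over. Pictures are saved under pics/ and viewed, and the job is handed in when it is done.

```bash
ls -la; mkdir -p pics; python3 - <<'E'
from cell import sensors, optics, env
import cv2
print(sensors.state(), env.grip_depth)
for n in("scene","top"):
    im=optics.grab_frame(n); cv2.imwrite(f"pics/{n}0.png",im[:,:,::-1]); p=optics.camera_params(n); print(n,p)
E
```

```text
total 12
drwxr-xr-x  3 agent agent 4096 Dec  7 09:25 .
drwxr-xr-x 23 root  root  4096 Dec  7 09:25 ..
drwxr-xr-x  2 agent agent 4096 Dec  7 09:25 pics
{'time_s': 0.0, 'qpos': array([-1.31682475,  0.57651513,  0.02483587,  1.437908  , -0.01501654,
        1.12900076, -0.05649517]), 'joint_velocities': array([-0.00038929,  0.00074377, -0.00103659, -0.0024612 , -0.00051964,
        0.00077442, -0.00040654]), 'joint_efforts': array([ 7.57559028e-04, -7.65755582e+01,  2.25004569e+00, -2.85978752e+01,
        1.52258651e-02,  1.26135629e-02, -3.80814527e-05]), 'position': array([0.22351982, 0.63643656, 0.23045389]), 'eef_rot': array([-1.05673108e-04,  1.68064942e-01,  9.85775581e-01, -8.16679916e-04]), 'force': array([ 0.19175394, -0.27297253, -0.35148385]), 'torque': array([-0.01997236, -0.0568117 ,  0.00761237]), 'gripper_width': 0.08524477397252085} 0.0187
scene {'mtx': array([[567.68705014,   0.        , 331.90035905],
       [  0.        , 567.68705014, 247.49431569],
       [  0.        ,   0.        ,   1.        ]]), 'eye': array([ 1.23099183, -0.32620674,  1.41258148]), 'rotation': array([-0.2363369 ,  0.8074711 ,  0.51631664, -0.15985125])}
top {'mtx': array([[486.22750428,   0.        , 315.34222775],
       [  0.        , 486.22750428, 227.89088491],
       [  0.        ,   0.        ,   1.        ]]), 'eye': array([ 0.26906935, -0.00497148,  1.40296348]), 'rotation': array([-0.05692017,  0.71210759, -0.69710245,  0.06091845])}
```

View pics/scene0.png

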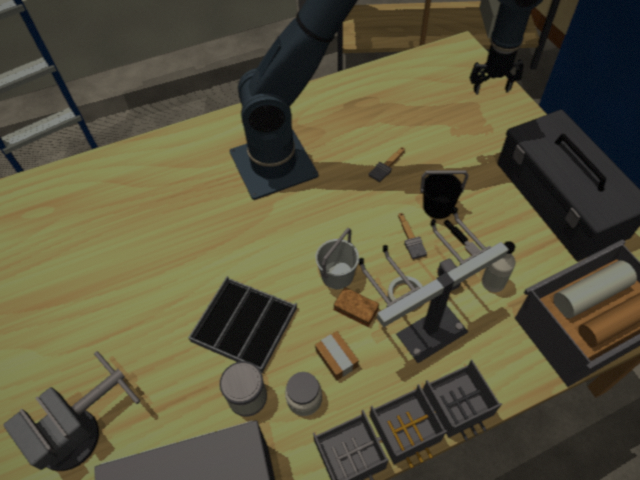

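View pics/top0.png

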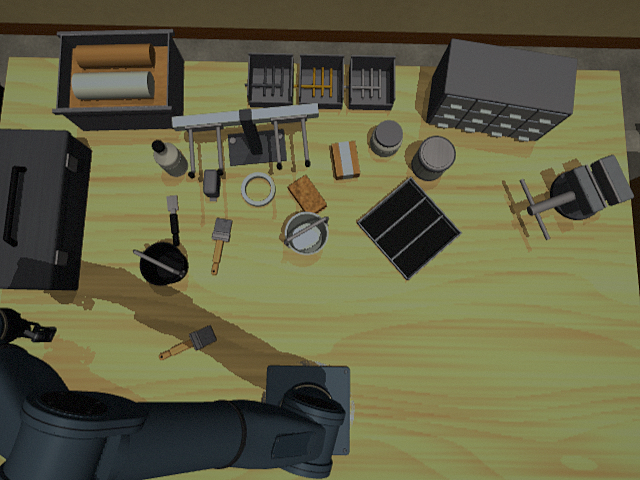

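```bash
cat > h.py <<'E'
import numpy as np, cv2
from scipy.spatial.transform import Rotation as R
from cell import sensors, optics, env
def q2r(q): return R.from_quat([q[1],q[2],q[3],q[0]])
def ray(n,uv):
    p=optics.camera_params(n); d=np.linalg.inv(p['mtx'])@np.array([uv[0],uv[1],1.]); return np.array(p['eye']), q2r(p['rotation']).as_matrix()@d
def onz(n,uv,z):
    o,d=ray(n,uv); return o+d*(z-o[2])/d[2]
def proj(n,X):
    p=optics.camera_params(n); c=q2r(p['rotation']).as_matrix().T@(np.asarray(X)-p['eye']); c=p['mtx']@c; return c[:2]/c[2]
def tri(uvs,uvt):
    o1,d1=ray('scene',uvs);o2,d2=ray('top',uvt); d1=d1/np.linalg.norm(d1);d2=d2/np.linalg.norm(d2)
    A=np.stack([d1,-d2],1); s=np.linalg.lstsq(A,o2-o1,rcond=None)[0]; a=o1+d1*s[0];b=o2+d2*s[1]
    return (a+b)/2, np.linalg.norm(a-b)
def crop(n,im,x,y,w,h,f,name):
    c=cv2.resize(im[y:y+h,x:x+w],None,fx=f,fy=f,interpolation=cv2.INTER_CUBIC)
    c=cv2.convertScaleAbs(c,alpha=1.5,beta=10)
    for u in range(x-x%20+20,x+w,20):
        cv2.putText(c,str(u),(int((u-x)*f),10),0,.35,(255,255,255),1); cv2.line(c,(int((u-x)*f),12),(int((u-x)*f),18),(255,255,255),1)
    for v in range(y-y%20+20,y+h,20):
        cv2.putText(c,str(v),(0,int((v-y)*f)+4),0,.35,(255,255,255),1); cv2.line(c,(24,int((v-y)*f)),(30,int((v-y)*f)),(255,255,255),1)
    cv2.imwrite(f'pics/{name}.png',c[:,:,::-1])
def plan(pos=None,Rt=None):
    s=sensors.state(); p=np.array(s['position']); r=q2r(s['eef_rot'])
    print('t',round(s['time_s'],2),'pos',p.round(4),'zaxis',r.as_matrix()[:,2].round(3),'yaxis',r.as_matrix()[:,1].round(3),'w',round(s['gripper_width'],4),'F',np.round(s['force'],1))
    if pos is not None: print('shift units',(r.inv().apply(np.array(pos)-p)/.1).round(3))
    if Rt is not None: print('turn units',((r.inv()*Rt).as_rotvec()/(np.pi/2)).round(4))
def down(yaw_y):  # tool pointing down, jaw axis (tool y) along world angle yaw_y
    y=np.array([np.cos(yaw_y),np.sin(yaw_y),0]); z=np.array([0,0,-1.]); x=np.cross(y,z); return R.from_matrix(np.stack([x,y,z],1))
E
python3 - <<'E'
from h import *
t=cv2.imread('pics/top0.png')[:,:,::-1]; s=cv2.imread('pics/scene0.png')[:,:,::-1]
crop('top',t,130,95,200,150,4,'t1'); crop('top',t,120,180,200,150,4,'t2'); crop('scene',s,350,160,200,150,4,'s1');crop('scene',s,300,200,200,150,4,'s2')
for p in [(308,410),(221,245),(174,220),(190,343),(306,233),(163,263)]: print(p,onz('top',p,0.01).round(3))
E
```

```text
(308, 410) [-0.001 -0.001  0.01 ]
(221, 245) [0.448 0.261 0.01 ]
(174, 220) [0.518 0.401 0.01 ]
(190, 343) [0.171 0.332 0.01 ]
(306, 233) [0.488 0.016 0.01 ]
(163, 263) [0.392 0.424 0.01 ]
```

View pics/t1.png

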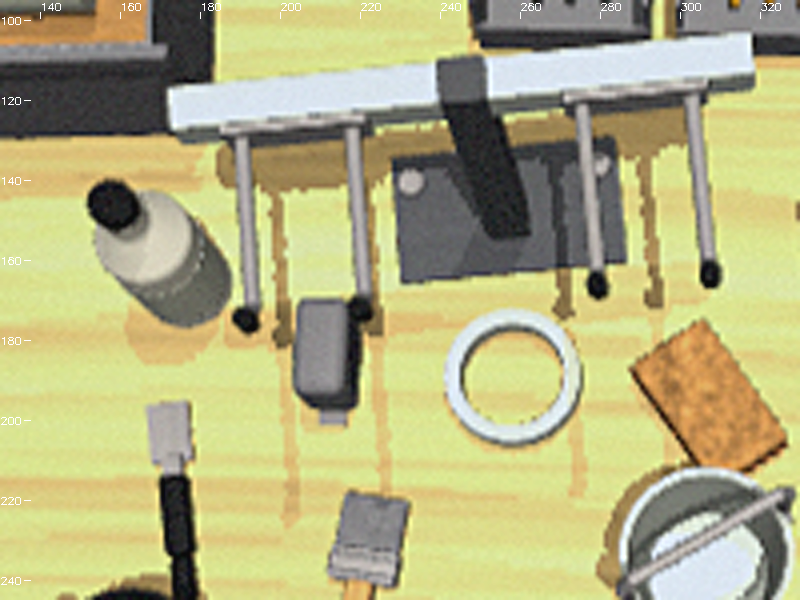

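View pics/t2.png

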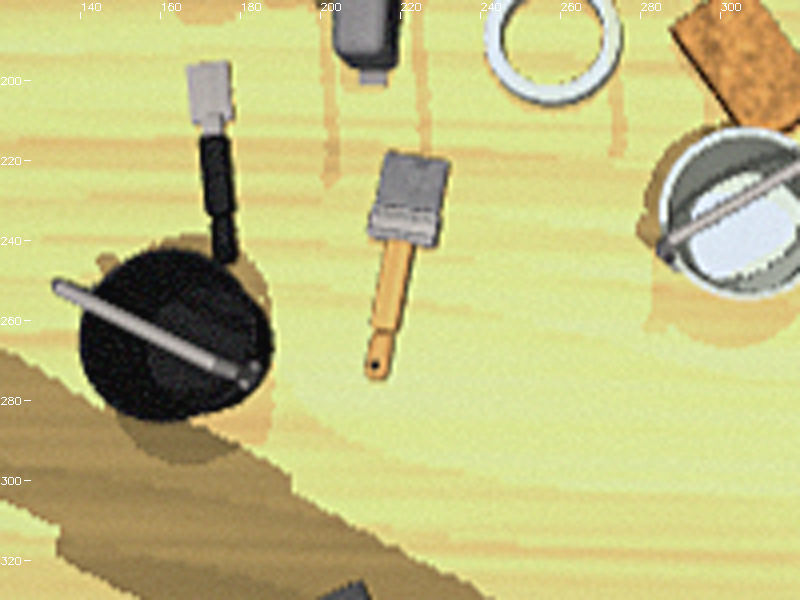

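View pics/s1.png

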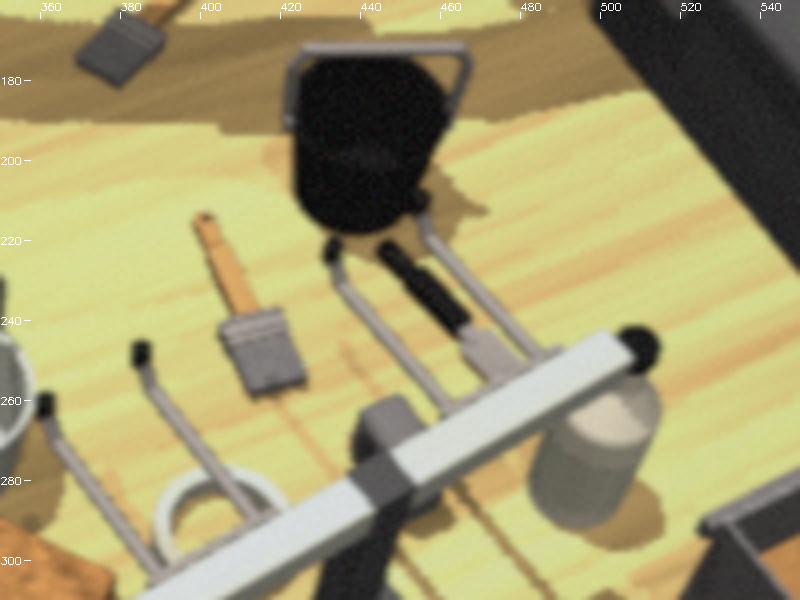

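View pics/s2.png

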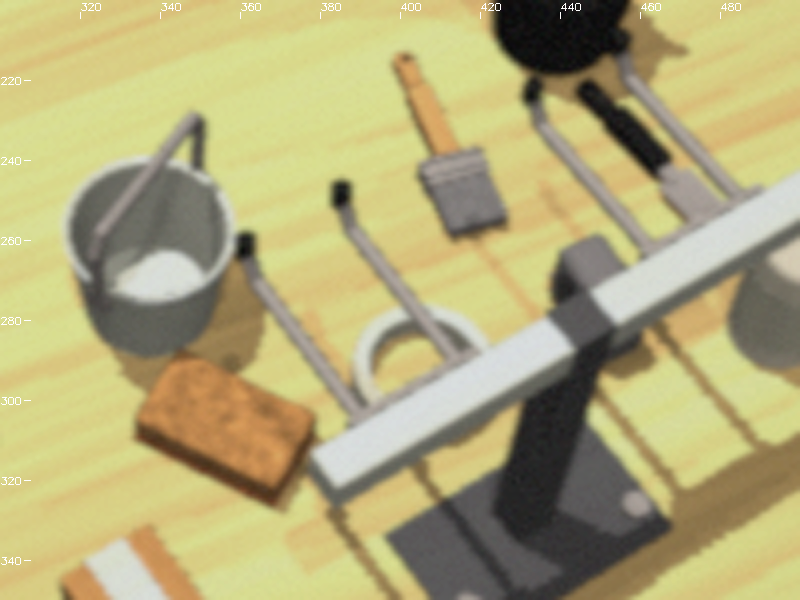

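```bash
python3 - <<'E'
from h import *
for a,b,n in [((453.2,209.5),(189,174.5),'LL'),((431.5,222.5),(218,171.8),'LR'),((383.2,248),(277.7,166),'RL'),((359.2,261),(307.7,163),'RR')]:
    X,e=tri(a,b); print(n,X.round(4),round(e,4))
# rail top back corners
for n,uv in [('top',(172.5,117)),('top',(317.5,104)),('top',(318,115)),('top',(173,127))]: print(uv,onz(n,uv,.274).round(4))
for uv in [(502,243),(510,252),(386,310),(376,315)]: print(uv,onz('scene',uv,.274).round(4))
# prong roots at z .26 top
for uv in [(190,129.5),(217.5,128),(275,121),(304,118.5)]: print(uv,onz('top',uv,.26).round(4))
print('kettle bars')
for a,b,n in [((422.5,172.5),(135,251),'bl1'),((464.5,172),(181.5,274),'bl2'),((347,228.5),(325,219),'m1'),((324,258),(286,242),'m2')]:
    X,e=tri(a,b); print(n,X.round(4),round(e,4))
E
```

```text
LL [0.5785 0.2896 0.2821] 0.008
LR [0.588  0.2225 0.2781] 0.0071
RL [0.6052 0.0804 0.2796] 0.0071
RR [0.6144 0.0104 0.2814] 0.0037
(172.5, 117) [0.7263 0.3452 0.274 ]
(317.5, 104) [ 0.7684 -0.0083  0.274 ]
(318, 115) [ 0.7399 -0.0101  0.274 ]
(173, 127) [0.7007 0.3422 0.274 ]
(502, 243) [0.7092 0.3429 0.274 ]
(510, 252) [0.7387 0.3455 0.274 ]
(386, 310) [0.7507 0.0085 0.274 ]
(376, 315) [ 0.7523 -0.0174  0.274 ]
(190, 129.5) [0.7005 0.3043 0.26  ]
(217.5, 128) [0.706  0.2369 0.26  ]
(275, 121) [0.7275 0.0959 0.26  ]
(304, 118.5) [0.7357 0.0243 0.26  ]
kettle bars
bl1 [0.3897 0.3738 0.2134] 0.1108
bl2 [0.3811 0.3923 0.1472] 0.1288
m1 [ 0.4954 -0.0022  0.2635] 0.0646
m2 [0.4447 0.0314 0.0511] 0.0818
```

```bash
python3 - <<'E'
from h import *
for nm,(a1,b1),(a2,b2) in [('black',((464.5,172),(135,251)),((423,172.5),(181.5,274))),('metal',((347.5,229),(286,242)),((324,258),(325,219)))]:
    X,e=tri(a1,b1);Y,f=tri(a2,b2); print(nm,X.round(4),round(e,4),Y.round(4),round(f,4),'mid',((X+Y)/2).round(4),'len',np.linalg.norm(X-Y).round(3),'ang',np.degrees(np.arctan2(*(X-Y)[[1,0]])).round(1))
    P=onz('top',b1,.165);Q=onz('top',b2,.165);print('  top@.165',P.round(4),Q.round(4),((P+Q)/2).round(4),np.linalg.norm(P-Q).round(3),np.degrees(np.arctan2(*(P-Q)[[1,0]])).round(1))
    P=onz('scene',a1,.165);Q=onz('scene',a2,.165);print('  sc@.165',P.round(4),Q.round(4),((P+Q)/2).round(4),np.linalg.norm(P-Q).round(3),np.degrees(np.arctan2(*(P-Q)[[1,0]])).round(1))
print('bottle cap',tri((509,247.5),(158.5,146)), onz('top',(158.5,146),.185))
for h in (.26,.287):print([proj('top',(.583,.256,h)).round(1)])
print('brush', onz('top',(213.5,274),.01),onz('top',(225,219),.01),onz('scene',(398,213),.01),onz('scene',(418.5,256),.01))
print('scraper', onz('top',(177,245),.01),onz('top',(172.5,196),.01),onz('scene',(444,220),.01))
E
```

```text
black [0.4077 0.4495 0.1631] 0.0013 [0.3544 0.3358 0.1583] 0.014 mid [0.381  0.3927 0.1607] len 0.126 ang 64.9
  top@.165 [0.4077 0.4495 0.165 ] [0.3516 0.3271 0.165 ] [0.3796 0.3883 0.165 ] 0.135 65.4
  sc@.165 [0.4089 0.4477 0.165 ] [0.36   0.3396 0.165 ] [0.3844 0.3936 0.165 ] 0.119 65.6
metal [0.4402 0.0639 0.1544] 0.0031 [ 0.502  -0.0346  0.1622] 0.0005 mid [0.4711 0.0146 0.1583] len 0.117 ang 122.1
  top@.165 [0.4392 0.0648 0.165 ] [ 0.5015 -0.0344  0.165 ] [0.4704 0.0152 0.165 ] 0.117 122.1
  sc@.165 [0.4465 0.0591 0.165 ] [ 0.5035 -0.0355  0.165 ] [0.475  0.0118 0.165 ] 0.11 121.1
bottle cap (array([0.68448655, 0.40679143, 0.17806525]), np.float64(0.0015882368185773754)) [0.68180141 0.40366679 0.185     ]
[array([206.9, 176.1])]
[array([204.4, 173. ])]
brush [0.36388296 0.27752102 0.01      ] [0.52419854 0.25296102 0.01      ] [0.36070764 0.27282215 0.01      ] [0.52365059 0.25302137 0.01      ]
scraper [0.44499815 0.38715103 0.01      ] [0.58932274 0.4101266  0.01      ] [0.44334437 0.386515   0.01      ]
```

```bash
python3 - <<'E'
from h import *
for a in (-24.5,155.5):plan((.384,.394,.23),down(np.radians(a)))
E
```

```text
t 0.1 pos [0.2235 0.6365 0.2305] zaxis [-0.    -0.001 -1.   ] yaxis [ 0.331  0.944 -0.002] w 0.0852 F [-0.4 -0.5 -0.2]
shift units [-2.318 -1.756  0.008]
turn units [-7.0000e-04  8.0000e-04  1.0572e+00]
t 0.1 pos [0.2235 0.6365 0.2305] zaxis [-0.    -0.001 -1.   ] yaxis [ 0.331  0.944 -0.002] w 0.0852 F [-0.4 -0.5 -0.2]
shift units [-2.318 -1.756  0.008]
turn units [-8.000e-04 -7.000e-04 -9.428e-01]
```

```bash
python3 -m creep '-0.3 -0.25 0 0 0 0.1; -0.6 -0.5 0 0 0 0.2; -0.9 -0.7 0 0 0 0.3; -1 -0.8 0 0 0 0.4; -1 -0.8 0 0 0 0.5; -1 -0.8 0 0 0 0.5' 1; python3 - <<'E'
from h import *
plan((.384,.394,.23),down(np.radians(-24.5)))
E
```

```text
time_s: 0.7
position: [0.2919, 0.5275, 0.2312]
eef_rot: [0.0, 0.535, 0.845, -0.0]
force: [-0.8, -0.4, 0.4]
gripper_width: 0.0852
t 0.7 pos [0.2919 0.5275 0.2312] zaxis [-0.    -0.001 -1.   ] yaxis [ 0.904  0.427 -0.   ] w 0.0852 F [-0.8 -0.4  0.4]
shift units [-1.6    0.264  0.012]
turn units [-1.000e-04  4.000e-04  5.528e-01]
```

```bash
python3 -m creep '-0.4 0.05 0 0 0 0.1; -0.8 0.1 0 0 0 0.2; -1 0.15 0 0 0 0.3; -1 0.15 0 0 0 0.4; -1 0.15 0 0 0 0.5; -1 0.15 0 0 0 0.55; -1 0.15 0 0 0 0.55; -1 0.15 0 0 0 0.55' 1; python3 - <<'E'
from h import *
plan((.384,.394,.23),down(np.radians(-24.5)))
E
```

```text
time_s: 1.5
position: [0.3481, 0.4446, 0.231]
eef_rot: [0.0, 0.837, 0.547, -0.0]
force: [-0.5, -0.0, -0.4]
gripper_width: 0.0854
t 1.5 pos [0.3481 0.4446 0.231 ] zaxis [-0.    -0.001 -1.   ] yaxis [ 0.916 -0.401  0.   ] w 0.0854 F [-0.5 -0.  -0.4]
shift units [-0.32   0.532  0.011]
turn units [0.0001 0.0004 0.0096]
```

```bash
python3 -m creep '-0.2 0.3 0 0 0 0.01; -0.32 0.53 0 0 0 0.01; -0.32 0.53 0 0 0 0.01; -0.32 0.53 0.2 0 0 0.01;-0.32 0.53 0.2 0 0 0.01' 1; python3 - <<'E'
from h import *
plan((.384,.394,.146),down(np.radians(-24.5)))
for n,c in(("scene",(380,120,160,120)),("top",(90,200,160,120))):
    crop(n,optics.grab_frame(n),*c,5,n[0]+'2k')
E
```

```text
time_s: 2.0
position: [0.3827, 0.3935, 0.2096]
eef_rot: [0.0, 0.842, 0.54, -0.002]
force: [-0.3, 0.3, 0.3]
gripper_width: 0.0854
t 2.0 pos [0.3827 0.3935 0.2096] zaxis [-0.002 -0.002 -1.   ] yaxis [ 0.909 -0.416 -0.001] w 0.0854 F [-0.3  0.3  0.3]
shift units [0.012 0.011 0.636]
turn units [-0.0009  0.0018 -0.0012]
```

View pics/s2k.png

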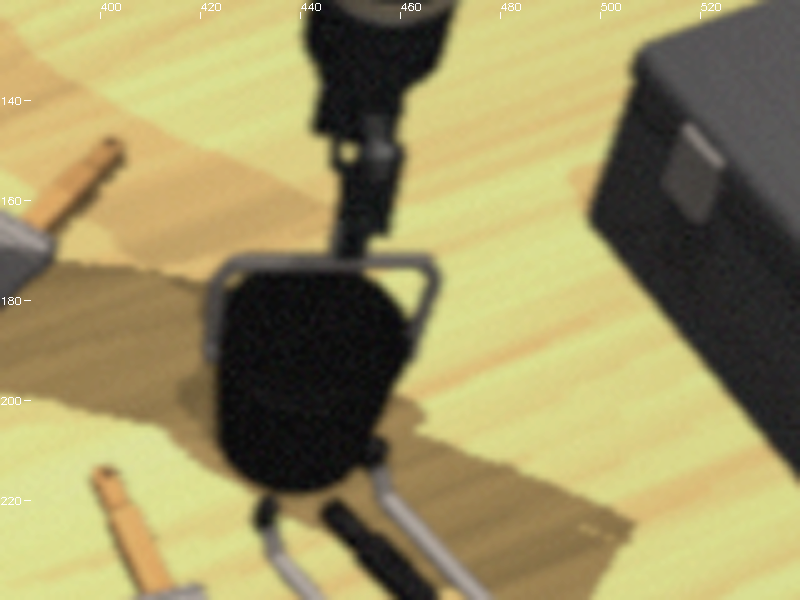

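View pics/t2k.png

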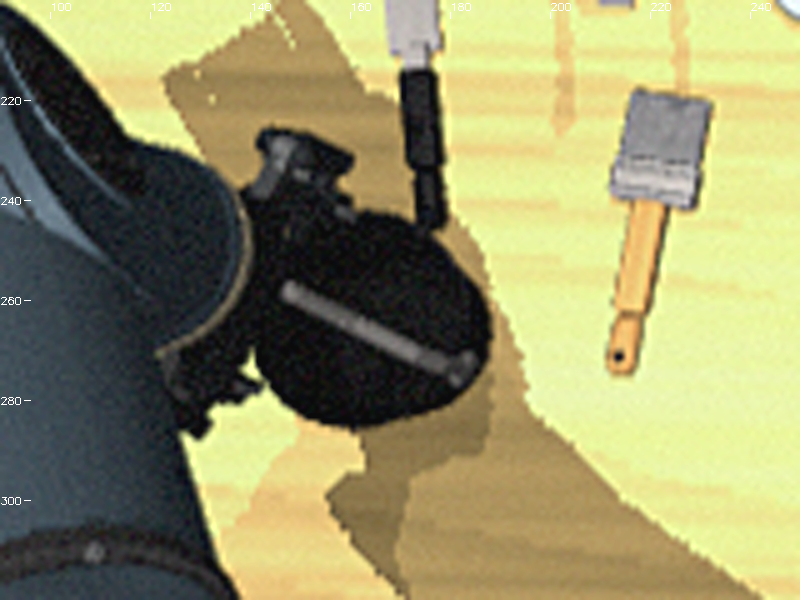

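```bash
python3 - <<'E'
from h import *
for X in [(.3827,.3935,.2096),(.384,.394,.165),(.380,.387,.165)]: print(X,proj('scene',X).round(1),proj('top',X).round(1))
E
```

```text
(0.3827, 0.3935, 0.2096) [445.8 161.4] [150.5 259.4]
(0.384, 0.394, 0.165) [443.8 172.1] [156.1 260.7]
(0.38, 0.387, 0.165) [440.9 171.9] [158.7 262.3]
```

```bash
python3 -m creep '0.02 0.01 0.2 0 0 0; 0.04 0.01 0.4 0 0 0; 0.04 0.01 0.55 0 0 0;0.04 0.01 0.63 0 0 0;0.04 0.01 0.63 0 0 0' 1; python3 -m creep '0 0 0 0 0 0;0 0 0 0 0 0;0 0 0 0 0 0;0 0 0 0 0 0;0 0 0 0 0 0;0 0 0 0 0 0;0 0 0 0 0 0;0 0 0 0 0 0' -1 60;  python3 - <<'E'
from h import *
plan()
for n,c in(("scene",(380,120,160,120)),("top",(90,200,160,120))):
    crop(n,optics.grab_frame(n),*c,5,n[0]+'3k')
E
```

```text
time_s: 2.6
position: [0.3861, 0.3972, 0.148]
eef_rot: [0.0, 0.842, 0.539, -0.001]
force: [-0.4, -0.2, 0.5]
gripper_width: 0.0854
time_s: 3.4
position: [0.3864, 0.3974, 0.1486]
eef_rot: [-0.0, 0.842, 0.539, 0.0]
force: [-1.7, 1.2, 5.9]
gripper_width: 0.0077
t 3.4 pos [0.3864 0.3974 0.1486] zaxis [ 0.     0.001 -1.   ] yaxis [ 0.908 -0.419 -0.   ] w 0.0077 F [-1.7  1.2  5.9]
```

View pics/s3k.png

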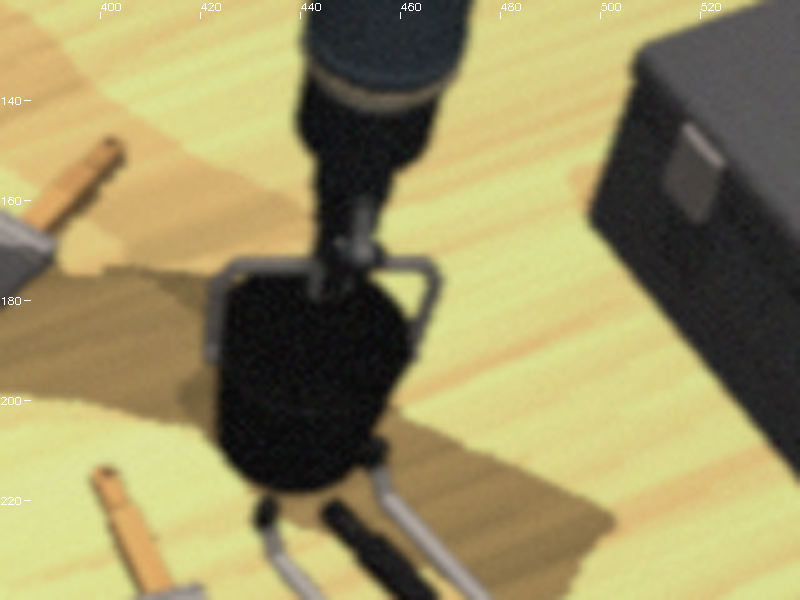

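```bash
python3 -m creep '0 0 -0.1 0 0 0;0 0 -0.3 0 0 0;0 0 -0.5 0 0 0;0 0 -0.7 0 0 0;0 0 -0.9 0 0 0;0 0 -1 0 0 0;0 0 -1 0 0 0' ; python3 - <<'E'
from h import *
plan((.489,.245,.305),down(np.radians(7.3)))
im=optics.grab_frame('scene'); cv2.imwrite('pics/s4.png',im[:,:,::-1])
E
```

```text
time_s: 4.2
position: [0.3869, 0.3973, 0.2494]
eef_rot: [-0.0, 0.842, 0.539, 0.001]
force: [0.2, 0.8, -3.4]
gripper_width: 0.0078
t 4.2 pos [0.3869 0.3973 0.2494] zaxis [ 0.001  0.001 -1.   ] yaxis [ 0.908 -0.419  0.001] w 0.0078 F [ 0.2  0.8 -3.4]
shift units [-0.954  1.565 -0.556]
turn units [ 0.0007 -0.0011 -0.3562]
```

View pics/s4.png

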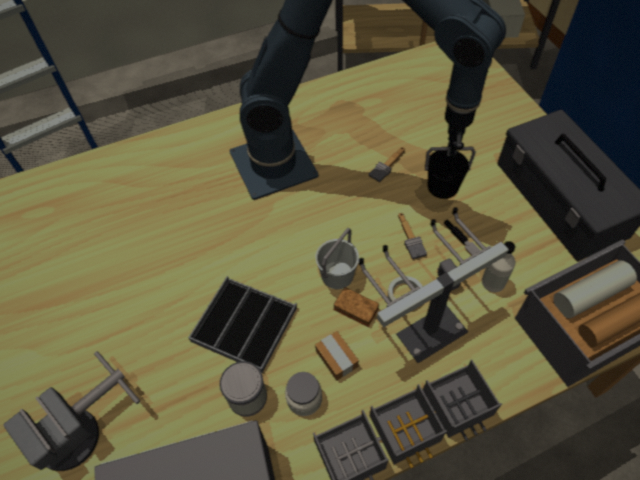

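```bash
python3 -m creep '0 0.1 -0.2 0 0 0;-0.1 0.2 -0.4 0 0 0;-0.3 0.4 -0.56 0 0 0;-0.4 0.6 -0.56 0 0 -0.08;-0.5 0.8 -0.56 0 0 -0.16;-0.6 0.95 -0.56 0 0 -0.24;-0.65 1 -0.56 0 0 -0.31;-0.65 1 -0.56 0 0 -0.36;-0.65 1 -0.56 0 0 -0.36;-0.65 1 -0.56 0 0 -0.36' ; python3 - <<'E'
from h import *
plan((.489,.245,.305),down(np.radians(7.3)))
E
```

```text
time_s: 5.25
position: [0.4497, 0.2961, 0.3034]
eef_rot: [-0.0, 0.659, 0.752, -0.001]
force: [0.1, -0.4, -2.6]
gripper_width: 0.0076
t 5.25 pos [0.4497 0.2961 0.3034] zaxis [-0.001 -0.001 -1.   ] yaxis [ 0.991  0.131 -0.001] w 0.0076 F [ 0.1 -0.4 -2.6]
shift units [-0.559  0.323 -0.016]
turn units [-0.0009  0.0004  0.0024]
```

```bash
python3 -m creep '-0.2 0.1 0 0 0 0;-0.4 0.2 0 0 0 0;-0.5 0.32 0 0 0 0;-0.56 0.32 0 0 0 0;-0.56 0.32 0 0 0 0;-0.56 0.32 0 0 0 0;-0.56 0.32 0 0 0 0' ; python3 - <<'E'
from h import *
plan((.640,.266,.300),down(np.radians(7.3)))
for n,c in(("scene",(370,100,200,150)),("top",(130,100,200,150))):
    crop(n,optics.grab_frame(n),*c,4,n[0]+'5')
E
```

```text
time_s: 5.95
position: [0.4884, 0.2459, 0.3042]
eef_rot: [-0.0, 0.658, 0.753, -0.0]
force: [0.4, -0.1, -2.0]
gripper_width: 0.0078
t 5.95 pos [0.4884 0.2459 0.3042] zaxis [-0.001  0.    -1.   ] yaxis [ 0.991  0.134 -0.001] w 0.0078 F [ 0.4 -0.1 -2. ]
shift units [-0.005  1.529  0.041]
turn units [-0.0003 -0.0002  0.0046]
```

View pics/s5.png

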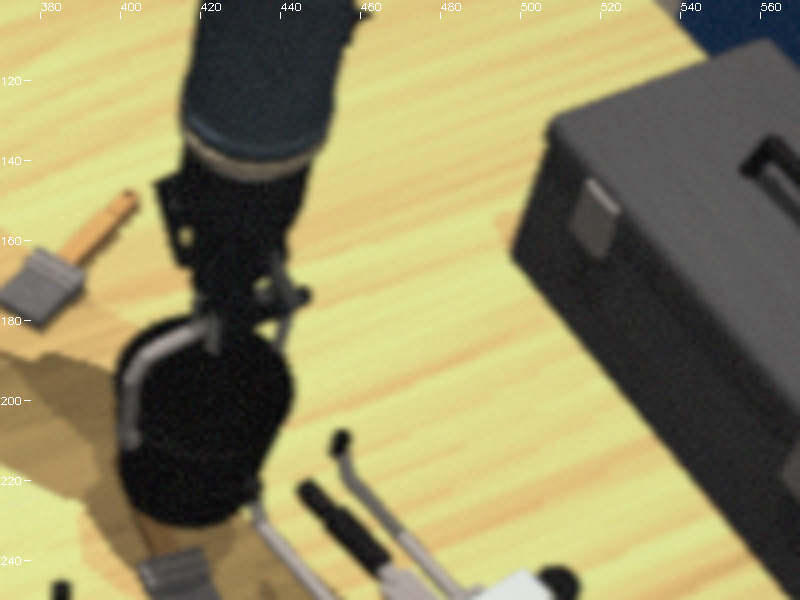

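View pics/t5.png

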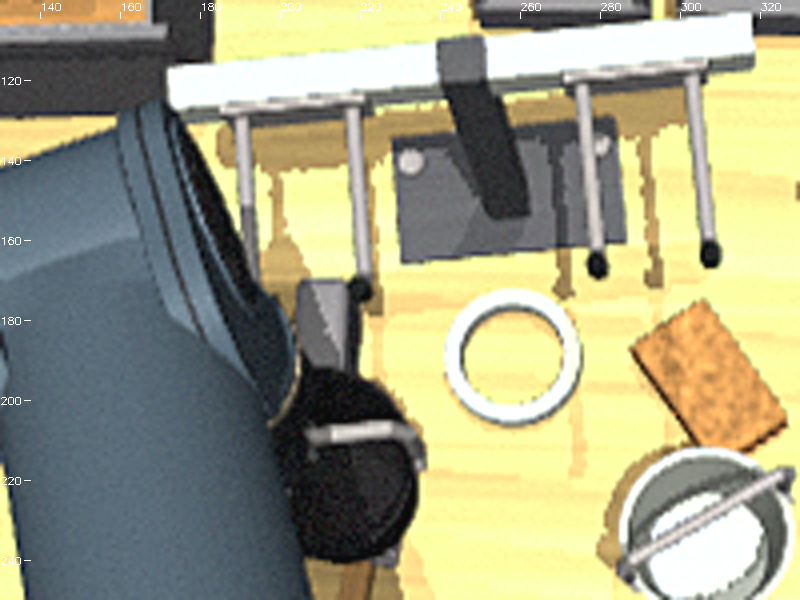

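```bash
python3 -m creep '0 0.1 0 0 0 0;0 0.3 0 0 0 0;0 0.5 0 0 0 0;0 0.65 0 0 0 0;0 0.76 0 0 0 0;0 0.76 0 0 0 0'; python3 -m creep '0 0.1 0 0 0 0;0 0.3 0 0 0 0;0 0.5 0 0 0 0;0 0.65 0 0 0 0;0 0.76 0 0 0 0;0 0.76 0 0 0 0;0 0.76 0 0 0 0'; python3 - <<'E'
from h import *
plan((.640,.266,.2535),down(np.radians(7.3)))
for n,c in(("scene",(370,120,200,150)),("top",(130,100,200,150))):
    crop(n,optics.grab_frame(n),*c,4,n[0]+'6')
E
```

```text
time_s: 6.65
position: [0.5659, 0.2551, 0.3036]
eef_rot: [0.0, 0.659, 0.752, -0.0]
force: [1.1, 0.9, -5.0]
gripper_width: 0.0078
time_s: 7.35
position: [0.6387, 0.2624, 0.3023]
eef_rot: [-0.0, 0.659, 0.752, -0.004]
force: [-2.3, -6.2, -9.4]
gripper_width: 0.0077
t 7.35 pos [0.6387 0.2624 0.3023] zaxis [-0.005 -0.005 -1.   ] yaxis [ 0.991  0.131 -0.006] w 0.0077 F [-2.3 -6.2 -9.4]
shift units [0.036 0.021 0.487]
turn units [-0.0037  0.0027  0.0027]
```

View pics/s6.png

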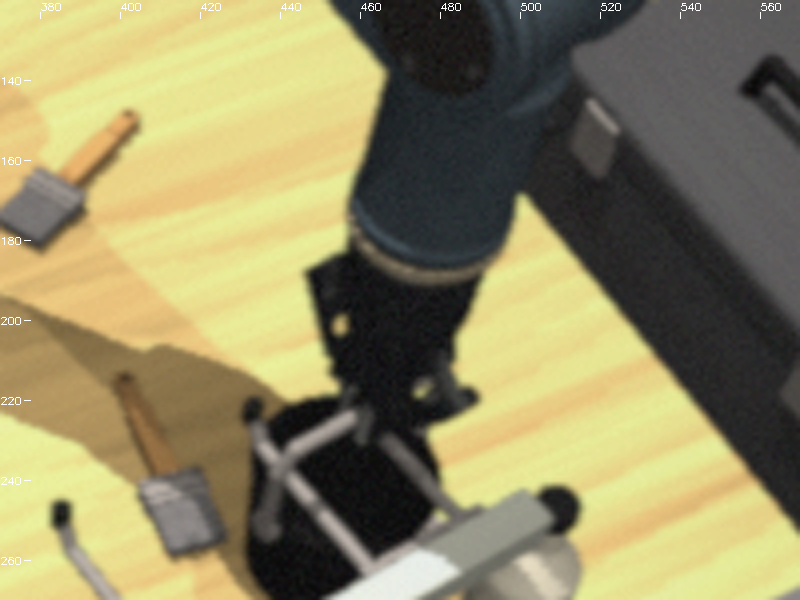

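View pics/t6.png

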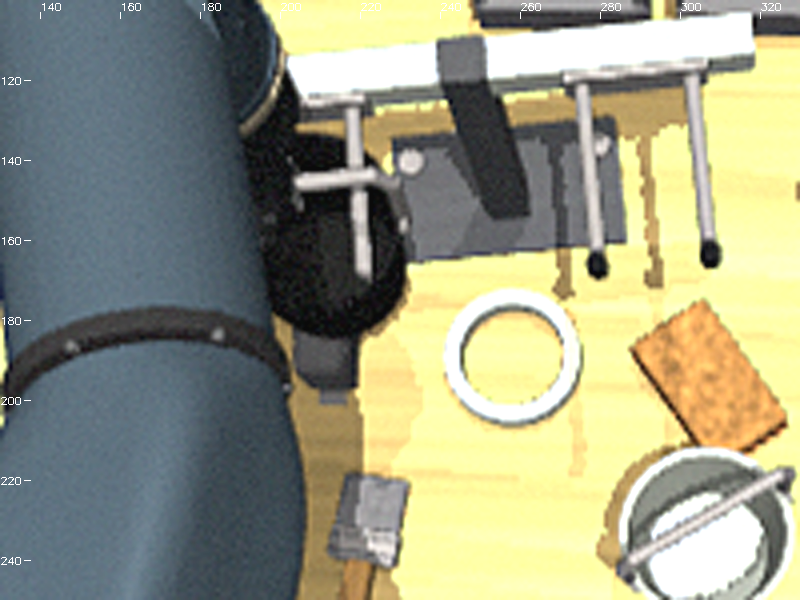

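```bash
python3 -m creep '0 0 0 0 0 0;0 0 0 0 0 0;0 0 0 0 0 0';  python3 - <<'E'
from h import *
plan((.640,.266,.2535),down(np.radians(7.3)))
s=sensors.state();print(s['torque'],s['joint_velocities'].round(3))
print('leg end@.30',onz('top',(228.5,153),.30),'prong R',onz('top',(217.5,150),.26),onz('top',(217,130),.26))
print('bar@.32 corner',onz('top',(222,144),.32),onz('top',(203,146),.32))
print('scene bar@.32',onz('scene',(440,235),.32),onz('scene',(458,224),.32), 'tips',onz('scene',(432.5,222),.285))
print(proj('top',s['position']+[0,0,.0165]),proj('scene',s['position']+[0,0,.0165]))
E
```

```text
time_s: 7.75
position: [0.6387, 0.2643, 0.3031]
eef_rot: [-0.001, 0.659, 0.753, -0.002]
force: [-3.1, -4.6, -10.7]
gripper_width: 0.0079
t 7.75 pos [0.6387 0.2643 0.3031] zaxis [-0.004 -0.002 -1.   ] yaxis [ 0.991  0.133 -0.004] w 0.0079 F [ -3.1  -4.6 -10.7]
shift units [0.016 0.017 0.496]
turn units [-0.0024  0.0009  0.0035]
[-0.68708394  0.61966468 -0.00861995] [ 0.001 -0.002 -0.001  0.    -0.001 -0.001 -0.001]
leg end@.30 [0.62945412 0.19917034 0.3       ] prong R [0.64953517 0.2338214  0.26      ] [0.70080538 0.23782485 0.26      ]
bar@.32 corner [0.64431463 0.21163666 0.32      ] [0.63844772 0.25539473 0.32      ]
scene bar@.32 [0.65064153 0.19852543 0.32      ] [0.64142082 0.25275926 0.32      ] tips [0.59109604 0.21840662 0.285     ]
[199.21795297 145.87127431] [461.56318685 221.56776328]
```

```bash
python3 -m creep '0 0 0.1 0 0 0;0 0 0.2 0 0 0;0 0 0.25 0 0 0;0 0 0.25 0 0 0';  python3 - <<'E'
from h import *
plan((.640,.266,.2535),down(np.radians(7.3)))
print(sensors.state()['torque'])
for n,c in(("scene",(370,120,200,150)),("top",(130,100,200,150))):
    crop(n,optics.grab_frame(n),*c,4,n[0]+'7')
E
```

```text
time_s: 8.15
position: [0.6395, 0.2655, 0.2783]
eef_rot: [-0.0, 0.658, 0.753, -0.0]
force: [-0.4, 0.2, -3.2]
gripper_width: 0.008
t 8.15 pos [0.6395 0.2655 0.2783] zaxis [-0.001 -0.    -1.   ] yaxis [ 0.991  0.133 -0.001] w 0.008 F [-0.4  0.2 -3.2]
shift units [0.004 0.006 0.248]
turn units [-0.0008  0.0001  0.0041]
[-0.06830289 -0.01109661 -0.01460366]
```

View pics/s7.png

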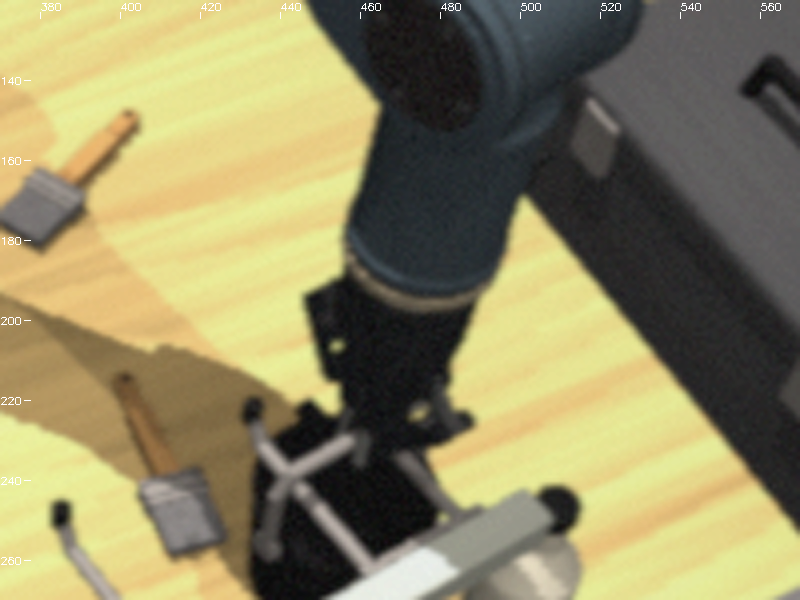

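View pics/t7.png

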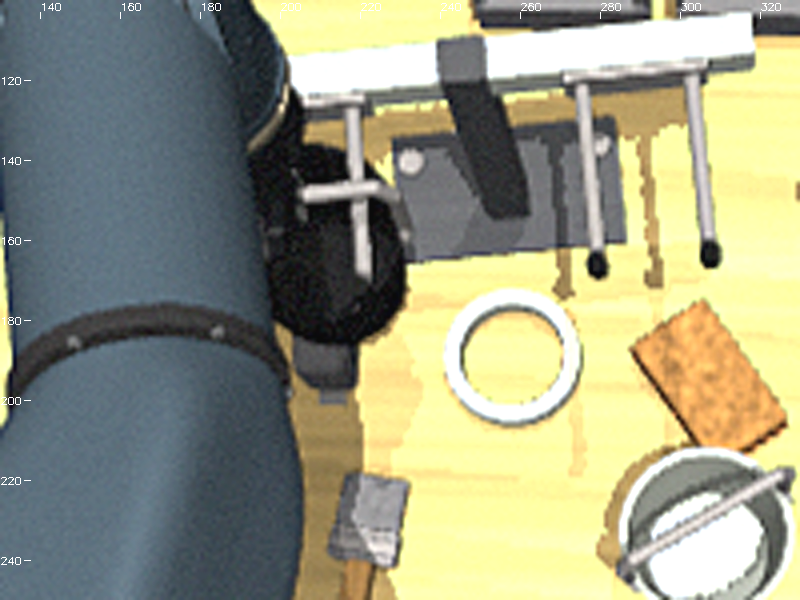

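```bash
python3 -m creep '0 0 0.08 0 0 0;0 0 0.15 0 0 0;0 0 0.2 0 0 0;0 0 0.23 0 0 0;0 0 0.23 0 0 0';  python3 - <<'E'
from h import *
plan((.640,.266,.2535),down(np.radians(7.3)))
E
```

```text
time_s: 8.75
position: [0.6396, 0.2651, 0.2556]
eef_rot: [-0.0, 0.658, 0.753, -0.0]
force: [-0.2, -0.2, -2.5]
gripper_width: 0.0078
t 8.75 pos [0.6396 0.2651 0.2556] zaxis [-0.001 -0.    -1.   ] yaxis [ 0.991  0.133 -0.001] w 0.0078 F [-0.2 -0.2 -2.5]
shift units [0.008 0.005 0.021]
turn units [-0.0006  0.0002  0.0038]
```

```bash
python3 -m creep '0 0 0.03 0 0 0;0 0 0.05 0 0 0;0 0 0.05 0 0 0;0 0 0.05 0 0 0';  python3 - <<'E'
from h import *
plan()
E
```

```text
time_s: 9.15
position: [0.6402, 0.2652, 0.2525]
eef_rot: [0.0, 0.658, 0.753, 0.001]
force: [-2.3, -1.1, 6.3]
gripper_width: 0.0081
t 9.15 pos [0.6402 0.2652 0.2525] zaxis [ 0.002  0.001 -1.   ] yaxis [0.991 0.133 0.002] w 0.0081 F [-2.3 -1.1  6.3]
```

```bash
python3 -m creep '0 0 -0.02 0 0 0;0 0 -0.02 0 0 0' ; python3 -m creep '0 0 0 0 0 0;0 0 0 0 0 0;0 0 0 0 0 0;0 0 0 0 0 0;0 0 0 0 0 0' 0.2;  python3 - <<'E'
from h import *
plan()
for n,c in(("scene",(370,120,200,150)),("top",(130,100,200,150))):
    crop(n,optics.grab_frame(n),*c,4,n[0]+'8')
E
```

```text
time_s: 9.35
position: [0.6399, 0.2652, 0.2533]
eef_rot: [0.0, 0.658, 0.753, 0.0]
force: [0.0, 0.6, -3.1]
gripper_width: 0.0078
time_s: 9.85
position: [0.6399, 0.2652, 0.2533]
eef_rot: [0.0, 0.658, 0.753, 0.0]
force: [-0.6, 0.9, 0.1]
gripper_width: 0.0511
t 9.85 pos [0.6399 0.2652 0.2533] zaxis [ 0.  0. -1.] yaxis [0.991 0.133 0.   ] w 0.0511 F [-0.6  0.9  0.1]
```

View pics/s8.png

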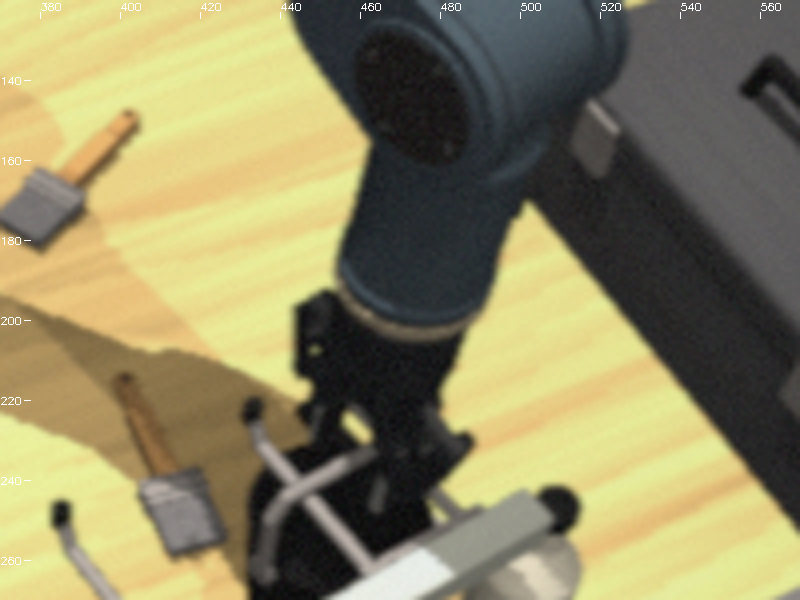

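```bash
python3 -m creep '0 0 -0.1 0 0 0;0 0 -0.3 0 0 0;0 0 -0.5 0 0 0;0 0 -0.7 0 0 0;0 0 -0.85 0 0 0;0 0 -0.85 0 0 0;0 0 -0.85 0 0 0' 0.2;  python3 - <<'E'
from h import *
plan((.4725,.0135,.25),down(np.radians(31.7)))
for n,c in(("scene",(370,120,200,150)),("top",(130,100,200,150))):
    crop(n,optics.grab_frame(n),*c,4,n[0]+'9')
E
```

```text
time_s: 10.65
position: [0.6398, 0.2651, 0.3384]
eef_rot: [0.0, 0.658, 0.753, 0.0]
force: [-0.5, 0.2, -1.2]
gripper_width: 0.0513
t 10.65 pos [0.6398 0.2651 0.3384] zaxis [ 0.  0. -1.] yaxis [0.991 0.133 0.   ] w 0.0513 F [-0.5  0.2 -1.2]
shift units [-2.271 -1.994  0.883]
turn units [ 3.000e-04 -1.000e-04 -2.673e-01]
```

View pics/s9.png

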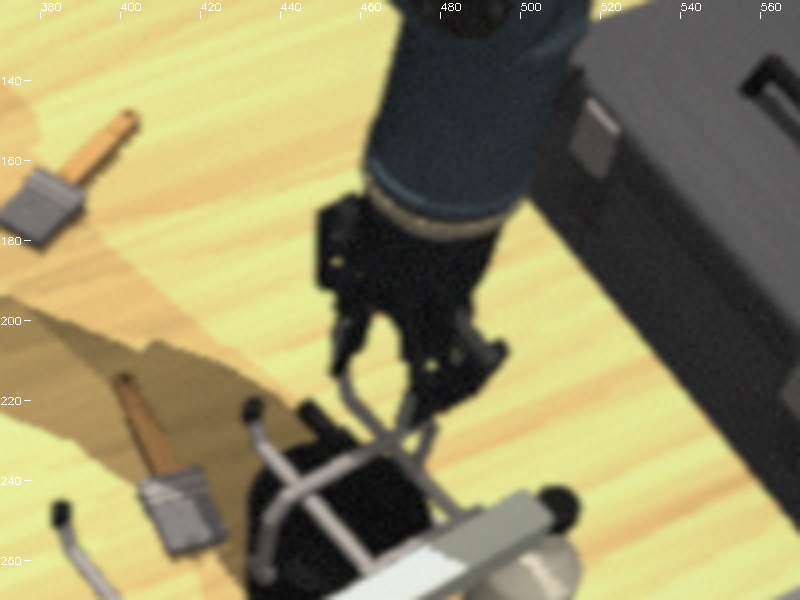

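View pics/t9.png

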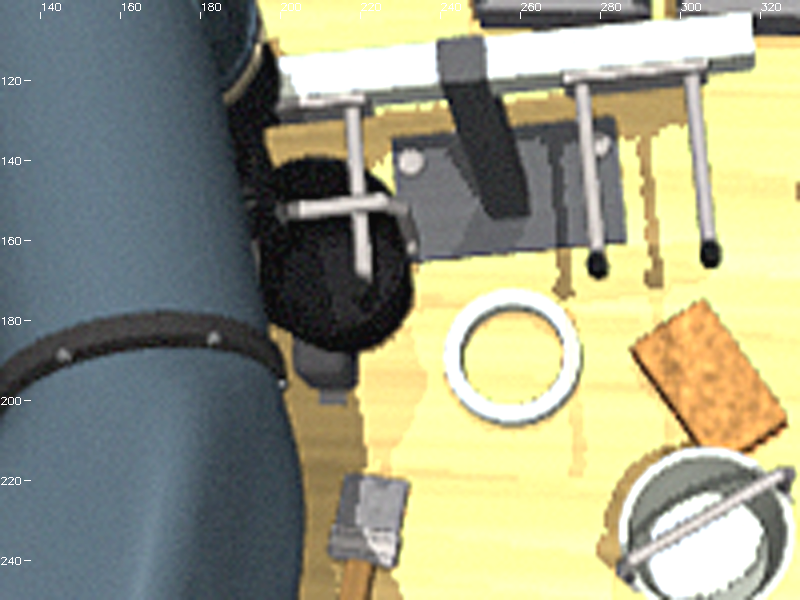

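```bash
python3 -m creep '-0.1 -0.4 0 0 0 0;-0.3 -0.8 0 0 0 0;-0.6 -1 0 0 0 0;-0.9 -1 0 0 0 -0.07;-1 -1 0 0 0 -0.13;-1 -1 0 0 0 -0.13;-1 -1 0 0 0 -0.13' 1;  python3 - <<'E'
from h import *
plan((.4725,.0135,.25),down(np.radians(31.7)))
E
```

```text
time_s: 11.45
position: [0.5538, 0.1534, 0.3378]
eef_rot: [-0.001, 0.579, 0.815, -0.0]
force: [0.6, 0.8, 0.7]
gripper_width: 0.0856
t 11.45 pos [0.5538 0.1534 0.3378] zaxis [-0.001  0.    -1.   ] yaxis [ 0.944  0.329 -0.001] w 0.0856 F [0.6 0.8 0.7]
shift units [-1.055 -1.227  0.878]
turn units [-0.0005 -0.0005 -0.1389]
```

```bash
python3 -m creep '-0.3 -0.4 0 0 0 -0.05;-0.6 -0.7 0 0 0 -0.1;-0.9 -1 0 0 0 -0.14;-1 -1 0.2 0 0 -0.14;-1 -1 0.5 0 0 -0.14;-1 -1 0.75 0 0 -0.14;-1 -1 0.75 0 0 -0.14' 1;  python3 - <<'E'
from h import *
plan((.4725,.0135,.146),down(np.radians(31.7)))
for n,c in(("scene",(270,150,200,150)),("top",(230,170,160,120))):
    crop(n,optics.grab_frame(n),*c,4,n[0]+'10')
E
```

```text
time_s: 12.15
position: [0.4912, 0.0264, 0.2604]
eef_rot: [-0.002, 0.485, 0.874, -0.002]
force: [0.0, 0.5, -0.2]
gripper_width: 0.0853
t 12.15 pos [0.4912 0.0264 0.2604] zaxis [-0.006 -0.001 -1.   ] yaxis [ 0.849  0.529 -0.005] w 0.0853 F [ 0.   0.5 -0.2]
shift units [-0.014 -0.221  1.145]
turn units [-0.0034 -0.0015  0.0024]
```

View pics/s10.png

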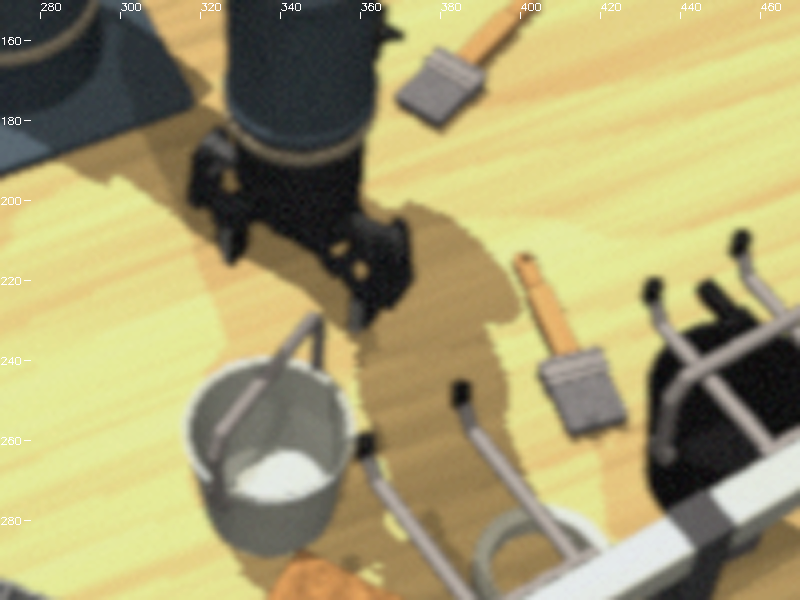

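View pics/t10.png

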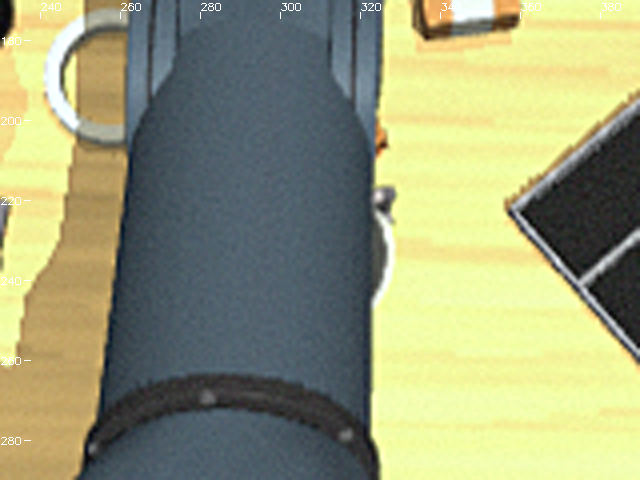

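```bash
python3 -m creep '-0.01 -0.1 0 0 0 0;-0.01 -0.22 0 0 0 0;-0.01 -0.22 0 0 0 0;-0.01 -0.22 0.2 0 0 0;-0.01 -0.22 0.45 0 0 0;-0.01 -0.22 0.7 0 0 0;-0.01 -0.22 0.7 0 0 0;-0.01 -0.22 0.7 0 0 0' 1;  python3 - <<'E'
from h import *
plan((.4725,.0135,.146),down(np.radians(31.7)))
for n,c in(("scene",(270,150,200,150)),):
    crop(n,optics.grab_frame(n),*c,4,n[0]+'11')
E
```

```text
time_s: 13.05
position: [0.4748, 0.0126, 0.194]
eef_rot: [0.0, 0.485, 0.874, -0.0]
force: [0.2, -0.2, 0.1]
gripper_width: 0.0852
t 13.05 pos [0.4748 0.0126 0.194 ] zaxis [-0. -0. -1.] yaxis [ 0.849  0.529 -0.   ] w 0.0852 F [ 0.2 -0.2  0.1]
shift units [ 0.02  -0.015  0.48 ]
turn units [-0.      0.      0.0024]
```

View pics/s11.png

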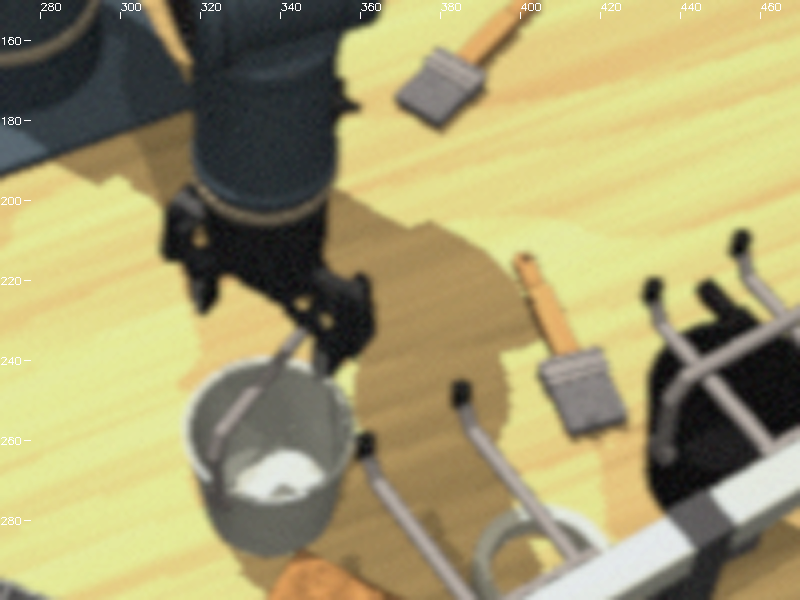

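```bash
python3 -m creep '0.02 -0.01 0.12 0 0 0;0.02 -0.01 0.28 0 0 0;0.02 -0.01 0.4 0 0 0;0.02 -0.01 0.46 0 0 0;0.02 -0.01 0.46 0 0 0;0.02 -0.01 0.46 0 0 0' 1; python3 - <<'E'
from h import *
plan()
crop('scene',optics.grab_frame('scene'),270,150,200,150,4,'s12')
E
```

```text
time_s: 13.7
position: [0.4734, 0.0139, 0.1482]
eef_rot: [0.001, 0.485, 0.874, 0.0]
force: [0.2, -0.7, 0.1]
gripper_width: 0.0853
t 13.7 pos [0.4734 0.0139 0.1482] zaxis [ 0.001  0.    -1.   ] yaxis [0.849 0.529 0.001] w 0.0853 F [ 0.2 -0.7  0.1]
```

View pics/s12.png

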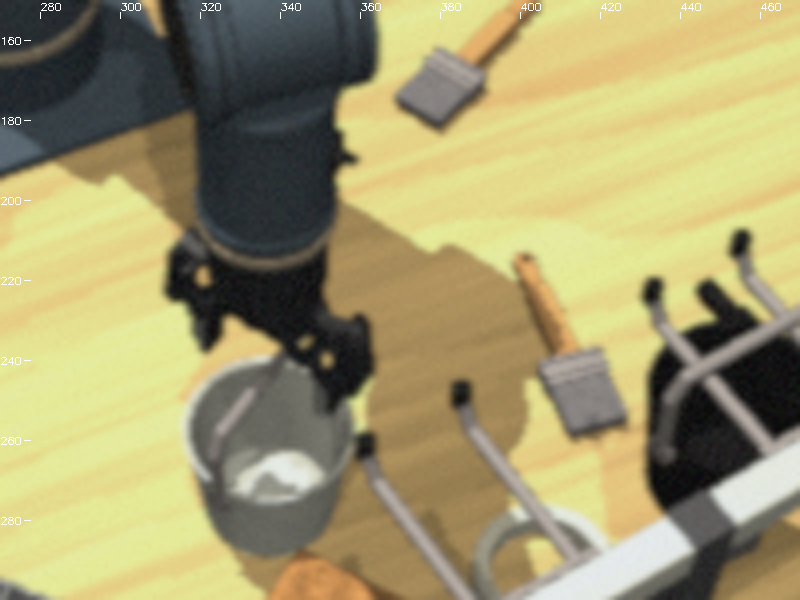

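```bash
python3 -m creep '0 0 0 0 0 0;0 0 0 0 0 0;0 0 0 0 0 0;0 0 0 0 0 0;0 0 0 0 0 0;0 0 0 0 0 0;0 0 0 0 0 0;0 0 0 0 0 0' -1 60; python3 -m creep '0 0 -0.1 0 0 0;0 0 -0.3 0 0 0;0 0 -0.5 0 0 0;0 0 -0.7 0 0 0;0 0 -0.9 0 0 0;0 0 -1 0 0 0;0 0 -1 0 0 0'; python3 - <<'E'
from h import *
plan((.518,.0336,.2885),down(np.radians(7.3)))
crop('scene',optics.grab_frame('scene'),270,130,200,150,4,'s13')
E
```

```text
time_s: 14.55
position: [0.473, 0.014, 0.1474]
eef_rot: [0.0, 0.485, 0.874, 0.0]
force: [0.7, 0.2, 1.5]
gripper_width: 0.0077
time_s: 15.25
position: [0.4732, 0.0139, 0.2484]
eef_rot: [0.001, 0.485, 0.874, 0.001]
force: [-0.6, -0.4, -2.9]
gripper_width: 0.0079
t 15.25 pos [0.4732 0.0139 0.2484] zaxis [ 0.002  0.    -1.   ] yaxis [0.849 0.529 0.002] w 0.0079 F [-0.6 -0.4 -2.9]
shift units [-0.07   0.485 -0.4  ]
turn units [1.300e-03 2.000e-04 2.739e-01]
```

View pics/s13.png

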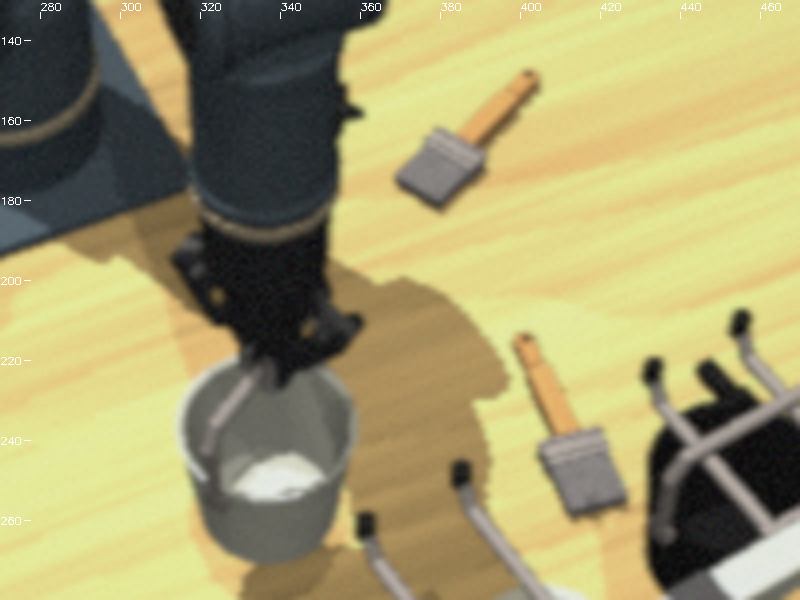

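```bash
python3 -m creep '0 0 -0.1 0 0 0.05;0 0.05 -0.25 0 0 0.1;0 0.1 -0.4 0 0 0.16;-0.03 0.25 -0.4 0 0 0.22;-0.05 0.35 -0.4 0 0 0.27;-0.07 0.45 -0.4 0 0 0.275;-0.07 0.48 -0.4 0 0 0.275;-0.07 0.48 -0.4 0 0 0.275;-0.07 0.48 -0.4 0 0 0.275'; python3 - <<'E'
from h import *
plan((.667,.0525,.2885),down(np.radians(7.3)))
crop('scene',optics.grab_frame('scene'),290,130,200,150,4,'s14')
crop('top',optics.grab_frame('top'),210,100,200,150,4,'t14')
E
```

```text
time_s: 16.2
position: [0.5166, 0.0331, 0.2869]
eef_rot: [-0.0, 0.661, 0.75, -0.0]
force: [-0.8, -0.7, -2.6]
gripper_width: 0.0078
t 16.2 pos [0.5166 0.0331 0.2869] zaxis [-0.001 -0.    -1.   ] yaxis [ 0.992  0.126 -0.001] w 0.0078 F [-0.8 -0.7 -2.6]
shift units [ 0.004  1.516 -0.017]
turn units [-0.0007  0.0001 -0.0007]
```

View pics/s14.png

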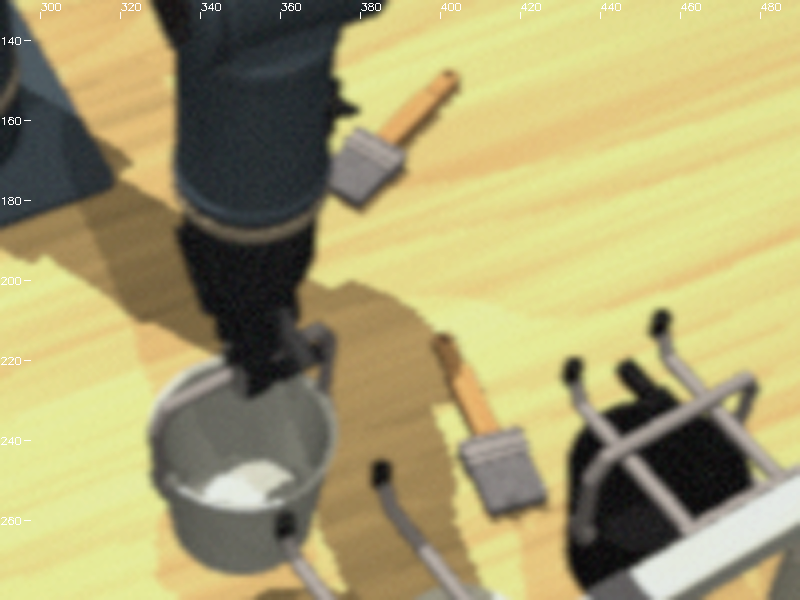

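View pics/t14.png

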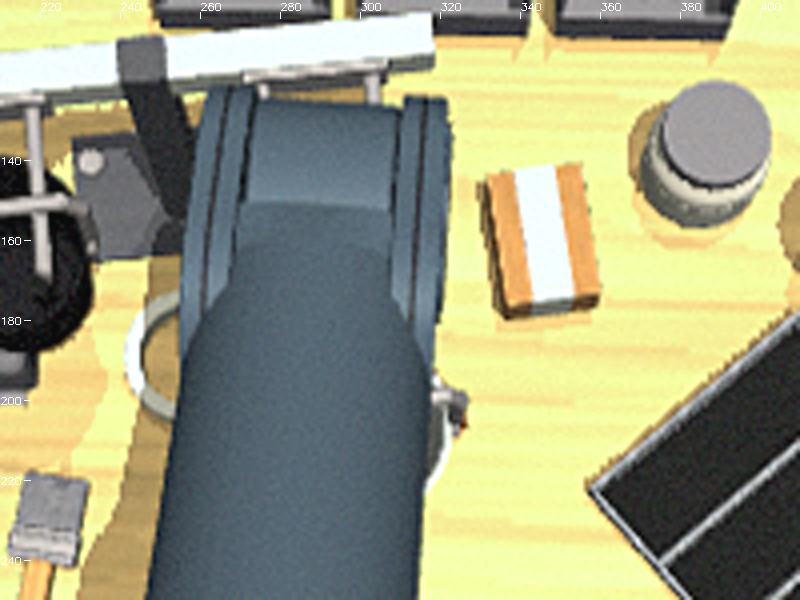

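```bash
python3 -m creep '0 0.1 -0.01 0 0 0;0 0.25 -0.02 0 0 0;0 0.4 -0.02 0 0 0;0 0.55 -0.02 0 0 0;0 0.7 -0.02 0 0 0;0 0.76 -0.02 0 0 0;0 0.76 -0.02 0 0 0'; python3 - <<'E'
from h import *
plan((.667,.0525,.2885),down(np.radians(7.3)))
crop('scene',optics.grab_frame('scene'),290,130,200,150,4,'s15')
E
```

```text
time_s: 17.0
position: [0.5933, 0.043, 0.289]
eef_rot: [0.0, 0.661, 0.75, -0.0]
force: [-0.5, 0.8, -2.3]
gripper_width: 0.0082
t 17.0 pos [0.5933 0.043  0.289 ] zaxis [-0. -0. -1.] yaxis [ 0.992  0.125 -0.   ] w 0.0082 F [-0.5  0.8 -2.3]
shift units [0.002 0.743 0.005]
turn units [-0.0001  0.0002 -0.001 ]
```

View pics/s15.png

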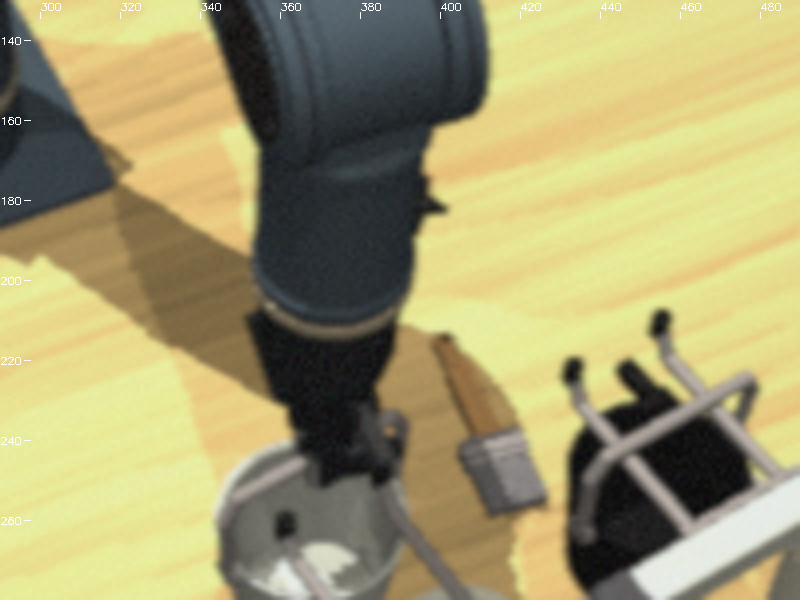

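```bash
python3 -m creep '0 0.1 0 0 0 0;0 0.25 0 0 0 0;0 0.4 0 0 0 0;0 0.55 0 0 0 0;0 0.7 0 0 0 0;0 0.74 0 0 0 0;0 0.74 0 0 0 0;0 0.74 0 0 0 0'; python3 - <<'E'
from h import *
plan((.667,.0525,.2885),down(np.radians(7.3)))
crop('scene',optics.grab_frame('scene'),310,150,200,150,4,'s16')
crop('top',optics.grab_frame('top'),210,80,200,150,4,'t16')
E
```

```text
time_s: 17.85
position: [0.6655, 0.052, 0.2893]
eef_rot: [-0.0, 0.661, 0.75, -0.0]
force: [-0.4, -0.3, -2.5]
gripper_width: 0.008
t 17.85 pos [0.6655 0.052  0.2893] zaxis [-0. -0. -1.] yaxis [ 0.992  0.125 -0.   ] w 0.008 F [-0.4 -0.3 -2.5]
shift units [0.003 0.016 0.008]
turn units [-0.0003 -0.     -0.0013]
```

View pics/s16.png

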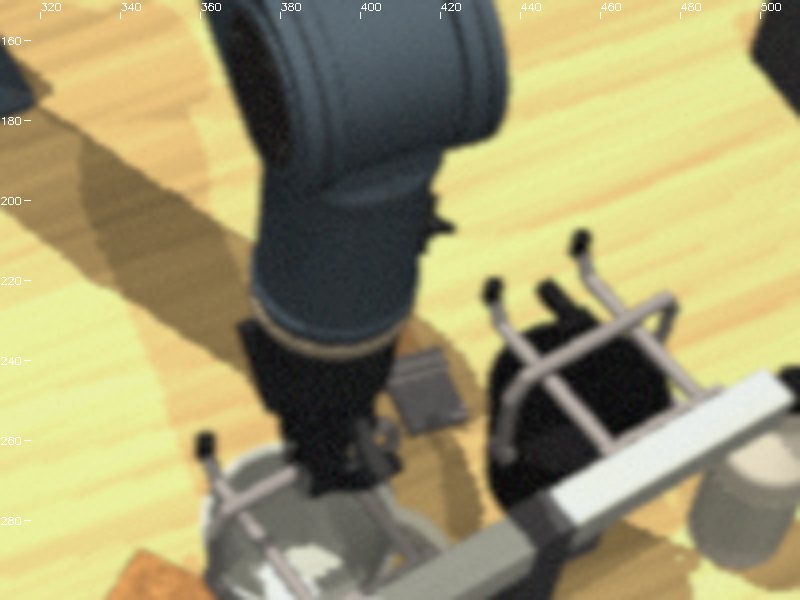

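```bash
python3 - <<'E'
from h import *
ax=np.array([.9918,.1275,0]);ay=np.array([-.1275,.9918,0])
for n,uv,z in [('scene',(363,278),.306),('scene',(384,266),.306),('scene',(360.5,262),.287),('scene',(373,282),.26),('scene',(490,263-35),.285),('scene',(438,241),.27),('scene',(475,224),.27),('scene',(440,233),.265)]:
    X=onz(n,uv,z); print(uv,X.round(4),'along x',(X@ax).round(4),'y',(X@ay).round(4))
s=sensors.state()['position'];print('tcp',(s@ax).round(4),(s@ay).round(4))
E
```

```text
(363, 278) [ 0.6713 -0.0106  0.306 ] along x 0.6644 y -0.0961
(384, 266) [0.6633 0.0466 0.306 ] along x 0.6638 y -0.0384
(360.5, 262) [0.6207 0.0085 0.287 ] along x 0.6167 y -0.0707
(373, 282) [0.6675 0.0188 0.26  ] along x 0.6645 y -0.0665
(490, 228) [0.6654 0.3348 0.285 ] along x 0.7027 y 0.2472
(438, 241) [0.6372 0.2092 0.27  ] along x 0.6587 y 0.1263
(475, 224) [0.6321 0.317  0.27  ] along x 0.6674 y 0.2338
(440, 233) [0.6163 0.228  0.265 ] along x 0.6403 y 0.1475
tcp 0.6666 -0.0332
```

View pics/t16.png

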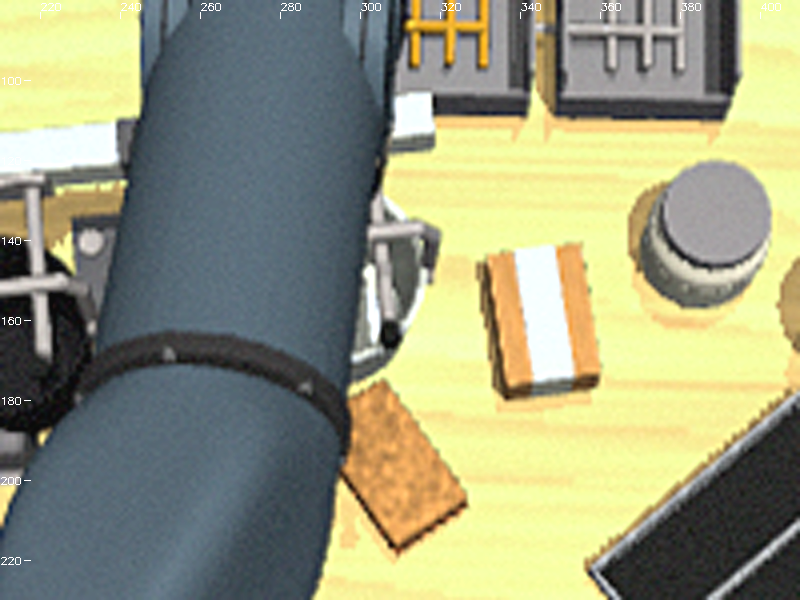

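```bash
python3 -m creep '0 0 0.08 0 0 0;0 0 0.15 0 0 0;0 0 0.22 0 0 0;0 0 0.29 0 0 0;0 0 0.33 0 0 0;0 0 0.33 0 0 0';python3 -m creep '0 0 0.02 0 0 0;0 0 0.04 0 0 0;0 0 0.05 0 0 0;0 0 0.05 0 0 0'; python3 - <<'E'
from h import *
plan()
E
```

```text
time_s: 18.55
position: [0.6657, 0.0523, 0.2554]
eef_rot: [-0.0, 0.661, 0.75, -0.001]
force: [-0.9, 0.2, -2.9]
gripper_width: 0.0082
time_s: 18.95
position: [0.6663, 0.0522, 0.252]
eef_rot: [0.0, 0.661, 0.75, 0.0]
force: [-1.0, 0.6, 3.3]
gripper_width: 0.0077
t 18.95 pos [0.6663 0.0522 0.252 ] zaxis [ 0.001  0.    -1.   ] yaxis [0.992 0.125 0.001] w 0.0077 F [-1.   0.6  3.3]
```

```bash
python3 -m creep '0 0 -0.01 0 0 0;0 0 -0.01 0 0 0' ; python3 -m creep '0 0 0 0 0 0;0 0 0 0 0 0;0 0 0 0 0 0;0 0 0 0 0 0;0 0 0 0 0 0' 0.2; python3 -m creep '0 0 -0.1 0 0 0;0 0 -0.3 0 0 0;0 0 -0.5 0 0 0;0 0 -0.7 0 0 0;0 0 -0.85 0 0 0;0 0 -0.85 0 0 0;0 0 -0.85 0 0 0';   python3 -m creep '0 -0.3 0 0 0 0;0 -0.7 0 0 0 0;0 -1 0 0 0 0;0.2 -1 0 0 0 0; 0.5 -1 0 0 0 0;0.5 -1 0 0 0 0;0.5 -1 0 0 0 0'; python3 - <<'E'
from h import *
plan()
for n in("scene","top"):
    im=optics.grab_frame(n); cv2.imwrite(f"pics/{n}20.png",im[:,:,::-1]);
crop('scene',im:=optics.grab_frame('scene'),310,150,200,150,4,'s20')
E
```

```text
time_s: 19.15
position: [0.666, 0.0522, 0.2522]
eef_rot: [-0.0, 0.661, 0.75, -0.0]
force: [0.9, 0.2, -1.4]
gripper_width: 0.0079
time_s: 19.65
position: [0.666, 0.0522, 0.2523]
eef_rot: [0.0, 0.661, 0.75, 0.0]
force: [0.4, 0.6, 0.3]
gripper_width: 0.0512
time_s: 20.35
position: [0.666, 0.0522, 0.3374]
eef_rot: [0.0, 0.661, 0.75, 0.0]
force: [0.4, 1.4, -1.2]
gripper_width: 0.0511
time_s: 21.05
position: [0.56, 0.09, 0.3364]
eef_rot: [-0.0, 0.661, 0.751, -0.001]
force: [-0.1, -0.9, 0.5]
gripper_width: 0.0514
t 21.05 pos [0.56   0.09   0.3364] zaxis [-0.001 -0.    -1.   ] yaxis [ 0.992  0.127 -0.002] w 0.0514 F [-0.1 -0.9  0.5]
```

View pics/s20.png

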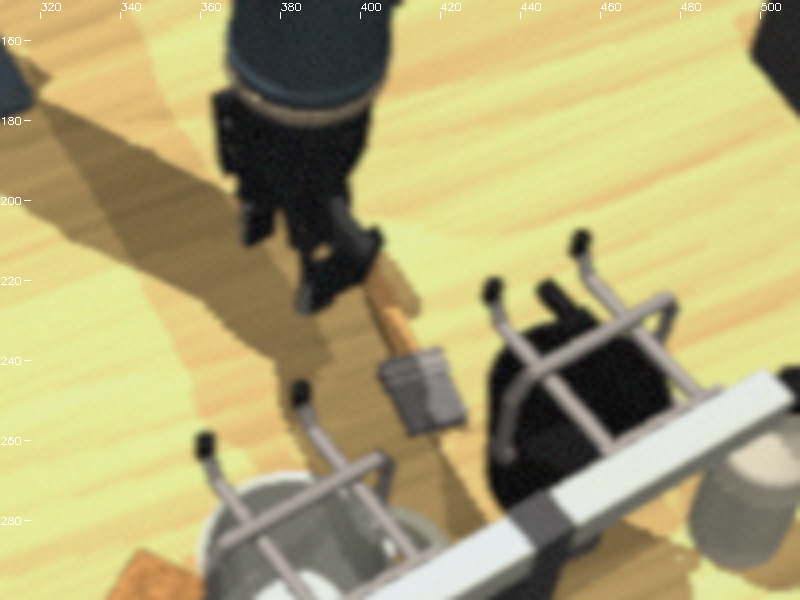

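View pics/top20.png

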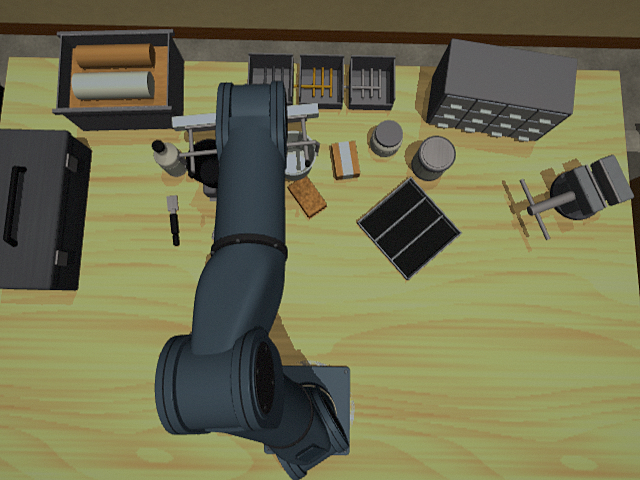

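View pics/scene20.png

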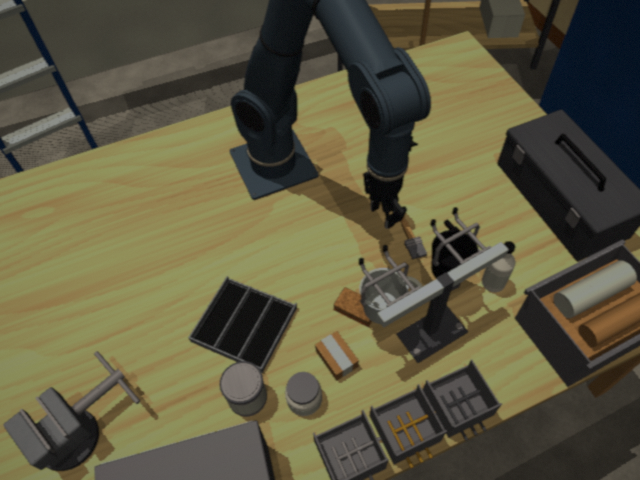

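```bash
python3 - <<'E'
from h import *
t=cv2.imread('pics/top20.png')[:,:,::-1]; s=cv2.imread('pics/scene20.png')[:,:,::-1]
crop('top',t,340,165,140,125,5,'t21'); crop('scene',s,180,265,130,115,6,'s21')
crop('top',t,140,180,120,110,6,'t22')
E
```

```text
(no output)
```

View pics/t21.png

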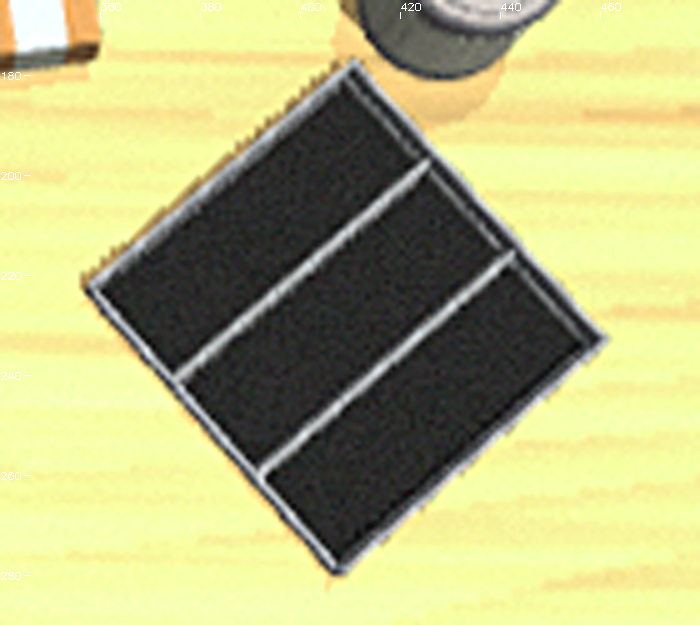

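View pics/s21.png

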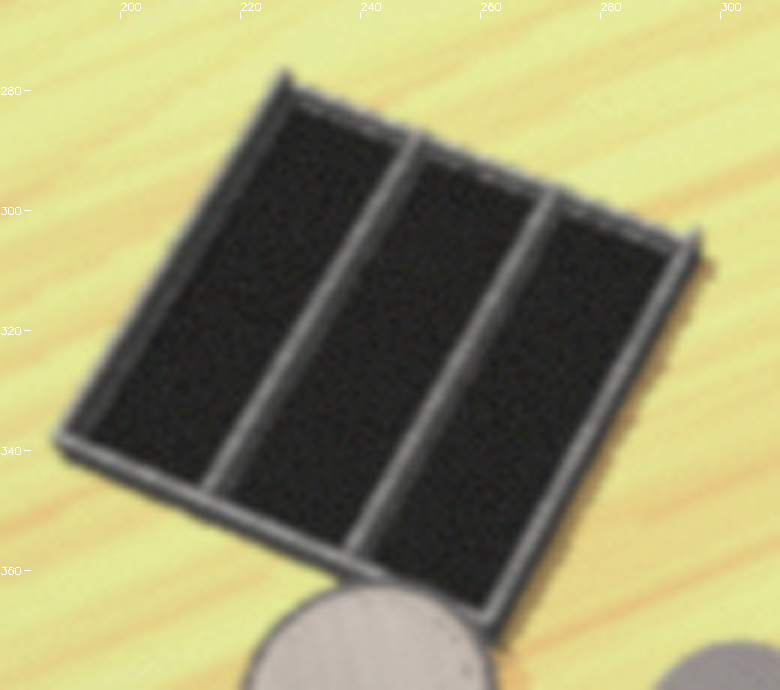

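View pics/t22.png

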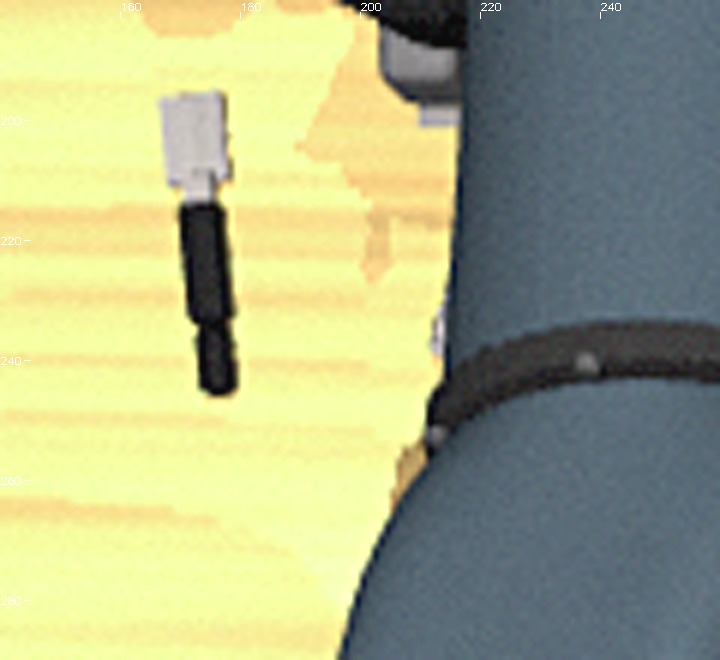

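```bash
cat > tray.py <<'E'
from h import *
pt=[(375.5,241),(426,197.5),(392.5,259.5),(443,216)]
W=[onz('top',p,.020) for p in pt]
ps=[(269.5,298),(239,357),(248.5,289),(214,346)]
V=[onz('scene',p,.020) for p in ps]
def fr(W):
    c=np.mean(W,0); x=(W[1]-W[0]+W[3]-W[2]); x[2]=0; L=np.linalg.norm(x)/2; x/=np.linalg.norm(x); y=np.array([-x[1],x[0],0]); return c,x,y,L,(W[0]-W[2])@y
if __name__=='__main__':
    for w in (W,V):
        c,x,y,L,d=fr(w); print(c.round(4),np.degrees(np.arctan2(x[1],x[0])).round(2),L.round(4),d.round(4))
E
python3 tray.py; python3 - <<'E'
from h import *
a=onz('top',(176.3,245.7),.01);b=onz('top',(172.2,195.5),.01);print('scr',a,b,np.linalg.norm(a-b),np.degrees(np.arctan2(*(b-a)[[1,0]])))
E
```

```text
[ 0.5068 -0.2821  0.02  ] -48.47 0.197 0.0714
[ 0.5116 -0.283   0.02  ] -47.66 0.1871 0.0672
scr [0.44292384 0.38902539 0.01      ] [0.59080413 0.41110813 0.01      ] 0.14951998956243284 8.493134834850366
```

```bash
python3 - <<'E'
from h import *
print(sensors.state()['qpos'].round(2))
plan((.497,.397,.30),down(np.radians(98.5)))
plan((.497,.397,.30),down(np.radians(-81.5)))
E
```

```text
[-0.57  0.37  0.48  1.56 -0.18  1.25  0.07]
t 21.2 pos [0.5605 0.0882 0.3369] zaxis [-0.001 -0.001 -1.   ] yaxis [ 0.992  0.124 -0.001] w 0.0511 F [-0.1  0.1  0.6]
shift units [ 3.143 -0.247  0.367]
turn units [-7.0000e-04  0.0000e+00 -1.0153e+00]
t 21.2 pos [0.5605 0.0882 0.3369] zaxis [-0.001 -0.001 -1.   ] yaxis [ 0.992  0.124 -0.001] w 0.0511 F [-0.1  0.1  0.6]
shift units [ 3.143 -0.247  0.367]
turn units [0.000e+00 7.000e-04 9.847e-01]
```

```bash
python3 -m creep '0.2 -0.2 0 0 0 -0.09;0.5 -0.4 0 0 0 -0.18;0.8 -0.6 0 0 0 -0.27;1 -0.7 0 0 0 -0.36;1 -0.7 0 0 0 -0.45;1 -0.7 0 0 0 -0.5;1 -0.7 0 0 0 -0.5' 0.2; python3 - <<'E'
from h import *
plan((.497,.397,.30),down(np.radians(98.5)))
E
```

```text
time_s: 21.9
position: [0.4788, 0.1789, 0.3372]
eef_rot: [0.0, 0.324, 0.946, -0.0]
force: [0.6, -0.0, -0.2]
gripper_width: 0.0513
t 21.9 pos [0.4788 0.1789 0.3372] zaxis [-0. -0. -1.] yaxis [ 0.613  0.79  -0.   ] w 0.0513 F [ 0.6 -0.  -0.2]
shift units [1.193 1.835 0.372]
turn units [-1.000e-04  0.000e+00 -5.145e-01]
```

```bash
python3 -m creep '0.2 0.3 0 0 0 -0.09;0.4 0.6 0 0 0 -0.18;0.6 0.9 0 0 0 -0.27;0.65 1 0 0 0 -0.36;0.65 1 0 0 0 -0.45;0.65 1 0 0 0 -0.51;0.65 1 0 0 0 -0.51' 0.2; python3 - <<'E'
from h import *
plan((.497,.397,.15),down(np.radians(98.5)))
t=optics.grab_frame('top');crop('top',t,130,180,150,110,5,'t23')
crop('scene',optics.grab_frame('scene'),370,170,150,110,5,'s23')
E
```

```text
time_s: 22.6
position: [0.489, 0.2978, 0.337]
eef_rot: [-0.0, -0.069, 0.998, -0.0]
force: [-0.1, 0.5, -0.2]
gripper_width: 0.0517
t 22.6 pos [0.489  0.2978 0.337 ] zaxis [-0.    -0.001 -1.   ] yaxis [-0.139  0.99  -0.   ] w 0.0517 F [-0.1  0.5 -0.2]
shift units [-0.217  0.972  1.869]
turn units [-0.0003 -0.0002 -0.0059]
```

View pics/t23.png

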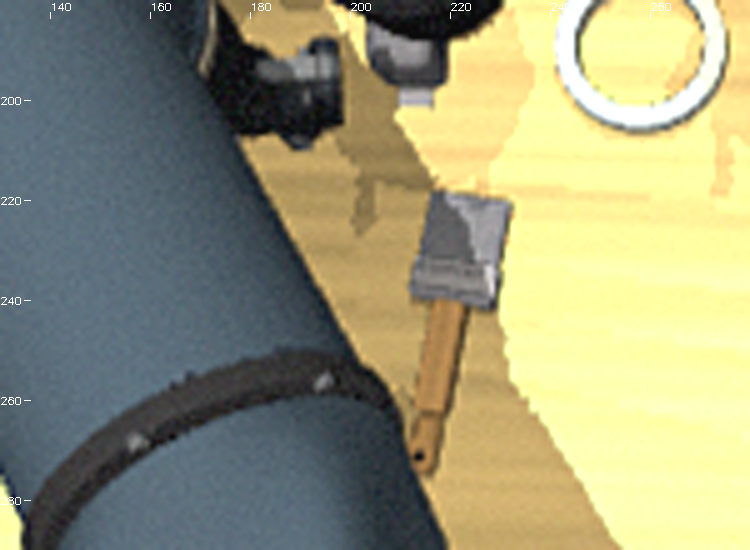

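View pics/s23.png

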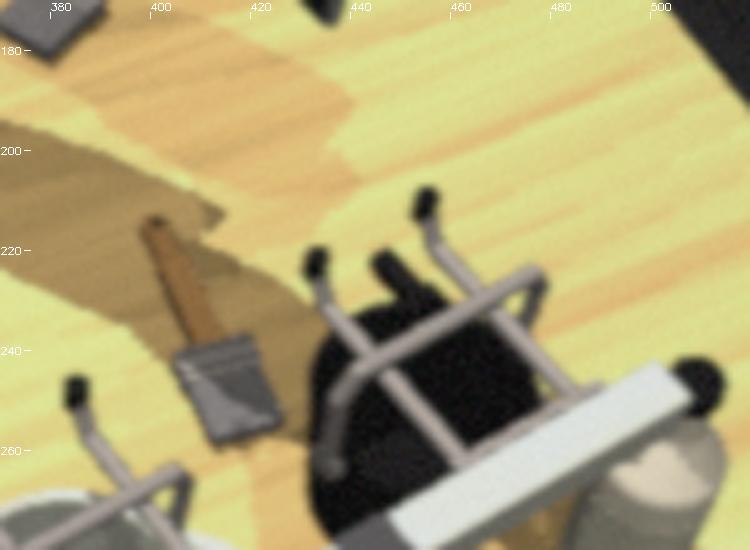

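```bash
python3 -m creep '-0.1 0.3 0 0 0 -0.006;-0.2 0.6 0 0 0 -0.006;-0.22 0.9 0 0 0 -0.006;-0.22 0.97 0.3 0 0 -0.006;-0.22 0.97 0.6 0 0 -0.006;-0.22 0.97 1 0 0 -0.006;-0.22 0.97 1 0 0 -0.006;-0.22 0.97 1 0 0 -0.006' 0.2; python3 - <<'E'
from h import *
plan((.497,.397,.08),down(np.radians(98.5)))
t=optics.grab_frame('top');crop('top',t,110,160,150,110,5,'t24')
crop('scene',optics.grab_frame('scene'),370,170,150,110,5,'s24')
E
```

```text
time_s: 23.5
position: [0.4968, 0.3975, 0.2378]
eef_rot: [-0.0, -0.074, 0.997, -0.0]
force: [0.4, 0.2, 0.0]
gripper_width: 0.0514
t 23.5 pos [0.4968 0.3975 0.2378] zaxis [-0.001 -0.001 -1.   ] yaxis [-0.148  0.989 -0.001] w 0.0514 F [0.4 0.2 0. ]
shift units [-0.002 -0.004  1.578]
turn units [-0.0004 -0.0004 -0.    ]
```

View pics/t24.png

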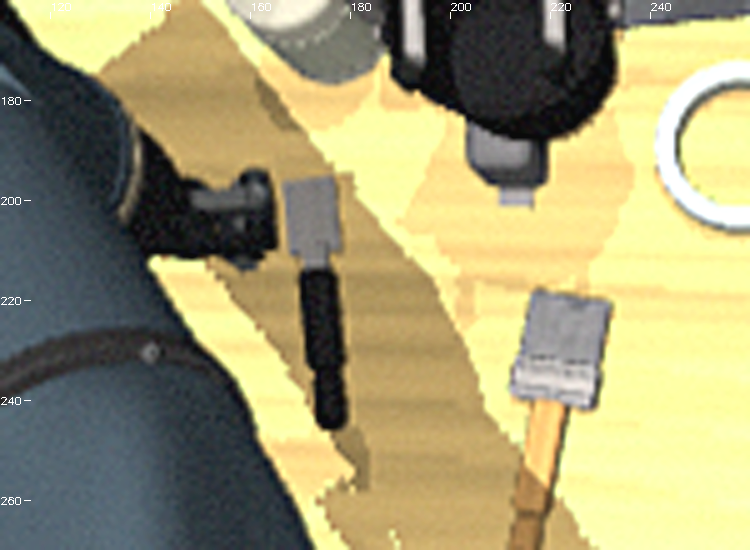

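View pics/s24.png

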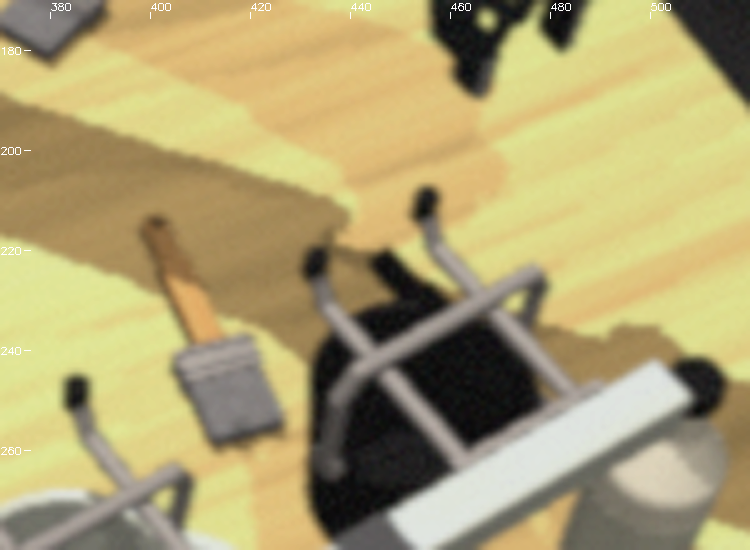

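```bash
python3 -m creep '0 0 0.2 0 0 0;0 0 0.5 0 0 0;0 0 0.8 0 0 0;0 0 1 0 0 0;0 0 1 0 0 0' ; python3 -m creep '0 0 0.2 0 0 0;0 0 0.45 0 0 0;0 0 0.7 0 0 0;0 0 0.9 0 0 0;0 0 0.9 0 0 0' ; python3 - <<'E'
from h import *
plan((.497,.397,.003),down(np.radians(98.5)))
t=optics.grab_frame('top');crop('top',t,110,160,150,110,5,'t25')
crop('scene',optics.grab_frame('scene'),370,170,150,110,5,'s25')
E
```

```text
time_s: 24.1
position: [0.4964, 0.3974, 0.1366]
eef_rot: [-0.001, -0.075, 0.997, -0.001]
force: [-0.1, 1.0, 0.2]
gripper_width: 0.0514
time_s: 24.6
position: [0.4968, 0.3978, 0.0473]
eef_rot: [-0.0, -0.075, 0.997, -0.0]
force: [-0.8, 0.2, 0.0]
gripper_width: 0.0516
t 24.6 pos [0.4968 0.3978 0.0473] zaxis [-0.001 -0.001 -1.   ] yaxis [-0.15   0.989 -0.   ] w 0.0516 F [-0.8  0.2  0. ]
shift units [-0.001 -0.008  0.443]
turn units [-0.0003 -0.0004  0.0012]
```

View pics/t25.png

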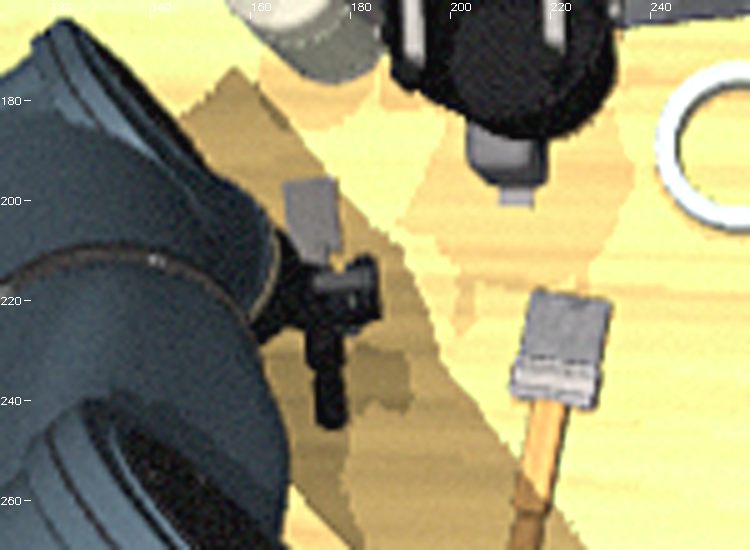

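View pics/s25.png

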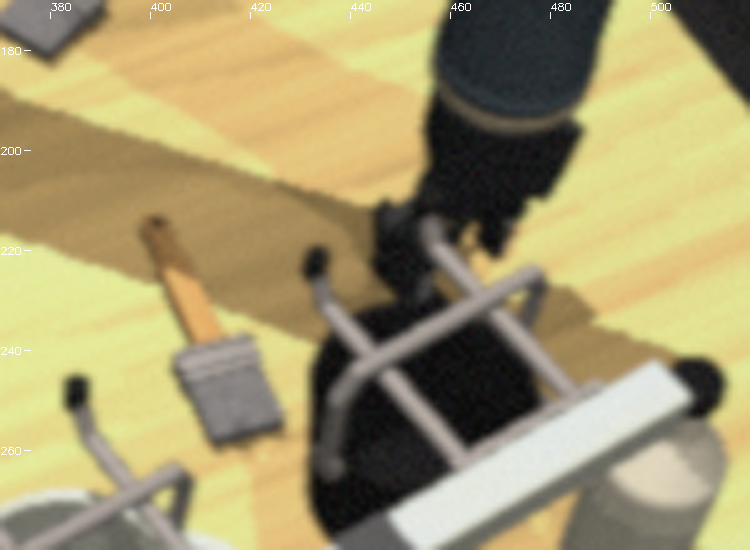

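```bash
python3 -m creep '0 0 0.12 0 0 0;0 0 0.25 0 0 0;0 0 0.37 0 0 0;0 0 0.43 0 0 0;0 0 0.43 0 0 0' ; python3 -m creep '0 0 0 0 0 0;0 0 0 0 0 0;0 0 0 0 0 0;0 0 0 0 0 0;0 0 0 0 0 0;0 0 0 0 0 0' -1 50; python3 - <<'E'
from h import *
plan()
E
```

```text
time_s: 25.2
position: [0.496, 0.3972, 0.0029]
eef_rot: [-0.001, -0.075, 0.997, -0.001]
force: [-0.5, 0.6, 1.0]
gripper_width: 0.0511
time_s: 25.8
position: [0.497, 0.398, 0.0049]
eef_rot: [0.0, -0.075, 0.997, 0.0]
force: [-1.0, -0.3, 5.5]
gripper_width: 0.0187
t 25.8 pos [0.497  0.398  0.0049] zaxis [ 0.001  0.001 -1.   ] yaxis [-0.15   0.989  0.001] w 0.0187 F [-1.  -0.3  5.5]
```

```bash
python3 -m creep '0 0 -0.1 0 0 0;0 0 -0.3 0 0 0;0 0 -0.5 0 0 0;0 0 -0.7 0 0 0;0 0 -0.9 0 0 0;0 0 -1 0 0 0;0 0 -1 0 0 0' ; python3 - <<'E'
from h import *
plan((.47,.2,.3),down(np.radians(70)))
t=optics.grab_frame('top');crop('top',t,110,160,150,110,5,'t26')
E
```

```text
time_s: 26.5
position: [0.4972, 0.3982, 0.1058]
eef_rot: [0.001, -0.075, 0.997, 0.001]
force: [0.3, 0.2, -1.5]
gripper_width: 0.0186
t 26.5 pos [0.4972 0.3982 0.1058] zaxis [ 0.002  0.002 -1.   ] yaxis [-0.15   0.989  0.001] w 0.0186 F [ 0.3  0.2 -1.5]
shift units [ 0.563 -1.916 -1.945]
turn units [0.0012 0.0011 0.3181]
```

View pics/t26.png

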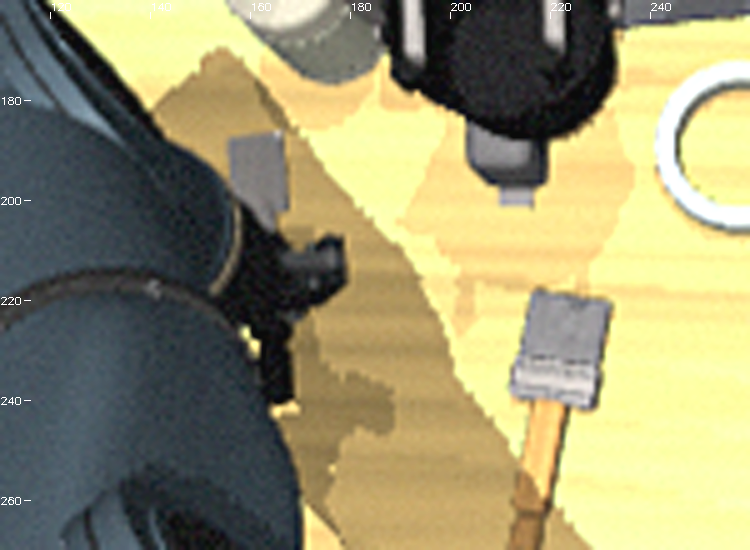

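```bash
python3 -m creep '0.1 0 -0.3 0 0 0;0.2 0 -0.6 0 0 0;0.3 0 -0.9 0 0 0;0.3 -0.2 -1 0 0 0;0.3 -0.5 -1 0 0 0.08;0.3 -0.8 -1 0 0 0.16;0.3 -1 -1 0 0 0.16;0.3 -1 -1 0 0 0.16' ; python3 - <<'E'
from h import *
plan((.47,.1,.3),down(np.radians(55)))
E
```

```text
time_s: 27.35
position: [0.4826, 0.2896, 0.2032]
eef_rot: [-0.0, 0.053, 0.999, -0.002]
force: [0.2, -0.2, -0.4]
gripper_width: 0.019
t 27.35 pos [0.4826 0.2896 0.2032] zaxis [-0.001 -0.003 -1.   ] yaxis [ 0.105  0.994 -0.003] w 0.019 F [ 0.2 -0.2 -0.4]
shift units [-0.074 -1.902 -0.961]
turn units [-2.300e-03  1.000e-04  3.216e-01]
```

```bash
python3 -m creep '0.1 -0.2 -0.3 0 0 0.05;0.2 -0.4 -0.6 0 0 0.1;0.1 -0.6 -0.9 0 0 0.15;0 -0.9 -0.96 0 0 0.2;0 -1 -0.96 0 0 0.25;0 -1 -0.96 0 0 0.3;0 -1 -0.96 0 0 0.3' ; python3 - <<'E'
from h import *
plan((.48,.0,.3),down(np.radians(41.5)))
E
```

```text
time_s: 28.05
position: [0.4717, 0.1947, 0.2995]
eef_rot: [-0.0, 0.283, 0.959, -0.0]
force: [-0.2, 0.0, -1.3]
gripper_width: 0.0187
t 28.05 pos [0.4717 0.1947 0.2995] zaxis [-0.001 -0.001 -1.   ] yaxis [ 0.542  0.84  -0.001] w 0.0187 F [-0.2  0.  -1.3]
shift units [-1.125 -1.591 -0.004]
turn units [-0.0008 -0.0003  0.174 ]
```

```bash
python3 -m creep '-0.2 -0.3 0 0 0 0.06;-0.4 -0.6 0 0 0 0.12;-0.6 -0.8 0 0 0 0.17;-0.68 -1 0 0 0 0.174;-0.68 -1 0 0 0 0.174;-0.68 -1 0 0 0 0.174' ; python3 - <<'E'
from h import *
plan((.485,-.15,.28),down(np.radians(41.5)))
E
```

```text
time_s: 28.65
position: [0.475, 0.0745, 0.2998]
eef_rot: [-0.0, 0.409, 0.912, -0.0]
force: [-0.2, 0.8, -0.5]
gripper_width: 0.0192
t 28.65 pos [0.475  0.0745 0.2998] zaxis [-0.001  0.    -1.   ] yaxis [ 0.747  0.665 -0.001] w 0.0192 F [-0.2  0.8 -0.5]
shift units [-1.743 -1.418  0.198]
turn units [-0.0003 -0.0003  0.0022]
```

```bash
python3 -m creep '-0.3 -0.25 0 0 0 0;-0.6 -0.5 0 0 0 0;-0.9 -0.75 0 0 0 0;-1 -0.8 0 0 0 0;-1 -0.8 0 0 0 0' ; python3 -m creep '-0.3 -0.25 0 0 0 0;-0.6 -0.5 0.2 0 0 0;-0.9 -0.75 0.4 0 0 0;-1 -0.8 0.7 0 0 0;-1 -0.8 0.9 0 0 0;-1 -0.8 0.9 0 0 0' ;  python3 - <<'E'
from h import *
plan((.4935,-.2667,.12),down(np.radians(41.5)))
E
```

```text
time_s: 29.15
position: [0.482, -0.0543, 0.3]
eef_rot: [-0.0, 0.41, 0.912, -0.0]
force: [0.5, 0.5, -1.2]
gripper_width: 0.019
time_s: 29.75
position: [0.4875, -0.179, 0.2075]
eef_rot: [-0.003, 0.409, 0.913, -0.0]
force: [0.4, 1.2, -0.1]
gripper_width: 0.0187
t 29.75 pos [ 0.4875 -0.179   0.2075] zaxis [-0.005  0.002 -1.   ] yaxis [ 0.746  0.666 -0.002] w 0.0187 F [ 0.4  1.2 -0.1]
shift units [-0.698 -0.537  0.873]
turn units [-0.0015 -0.0032  0.0027]
```

```bash
python3 -m creep '-0.3 -0.25 0 0 0 0;-0.6 -0.5 0.2 0 0 0;-0.7 -0.54 0.4 0 0 0;-0.7 -0.54 0.6 0 0 0;-0.7 -0.54 0.85 0 0 0;-0.7 -0.54 0.85 0 0 0;-0.7 -0.54 0.85 0 0 0' ;  python3 - <<'E'
from h import *
plan((.4935,-.2667,.06),down(np.radians(41.5)))
t=optics.grab_frame('top');crop('top',t,330,150,160,140,5,'t27')
crop('scene',optics.grab_frame('scene'),170,230,160,140,5,'s27')
E
```

```text
time_s: 30.45
position: [0.4952, -0.2688, 0.1262]
eef_rot: [0.0, 0.409, 0.912, 0.0]
force: [0.8, -0.0, -0.7]
gripper_width: 0.0185
t 30.45 pos [ 0.4952 -0.2688  0.1262] zaxis [ 0.     0.001 -1.   ] yaxis [0.747 0.665 0.001] w 0.0185 F [ 0.8 -0.  -0.7]
shift units [0.026 0.001 0.662]
turn units [ 0.0004 -0.0001  0.0023]
```

View pics/t27.png

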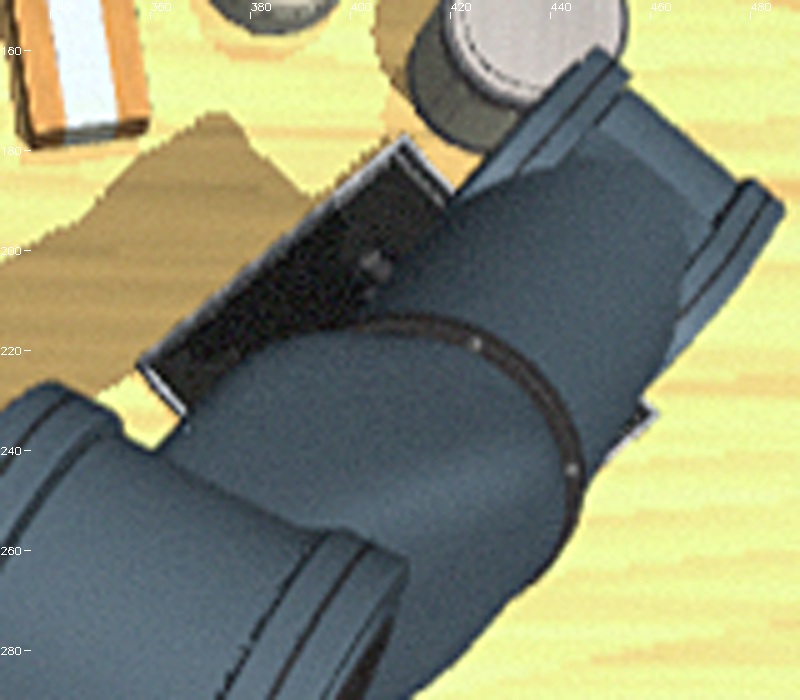

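View pics/s27.png

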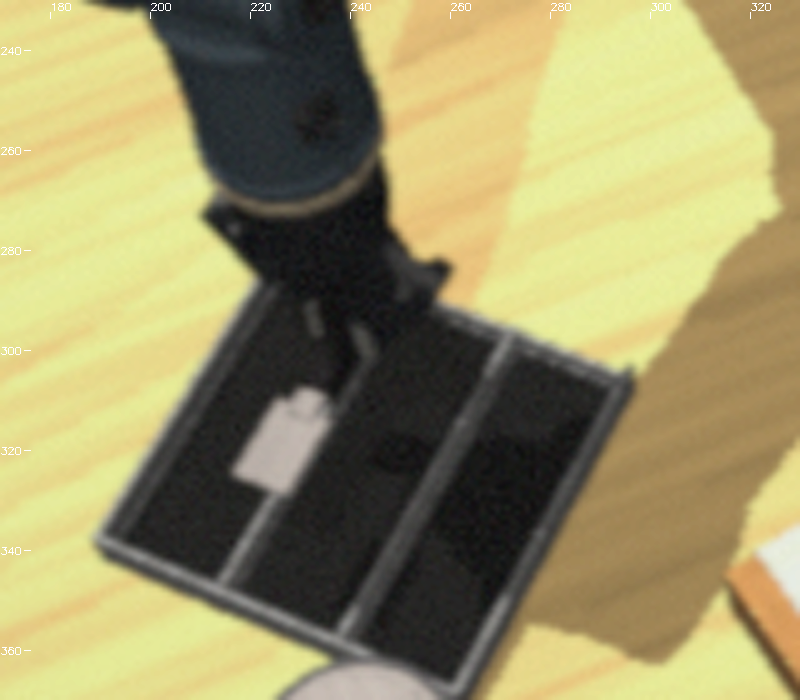

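```bash
python3 -m creep '0.02 0 0.2 0 0 0;0.02 0 0.4 0 0 0;0.02 0 0.6 0 0 0;0.02 0 0.75 0 0 0;0.02 0 0.85 0 0 0;0.02 0 0.85 0 0 0' ;  python3 - <<'E'
from h import *
plan((.4935,-.2667,.01),down(np.radians(41.5)))
crop('scene',optics.grab_frame('scene'),170,230,160,140,5,'s28')
c=np.array([.507,-.282,.014]);x=np.array([np.cos(np.radians(-48.5)),np.sin(np.radians(-48.5)),0])
print(proj('scene',c+.075*x+[0,0,.03]),proj('scene',c+.035*x+[0,0,.03]))
E
```

```text
time_s: 31.15
position: [0.493, -0.2682, 0.0402]
eef_rot: [-0.0, 0.41, 0.912, 0.0]
force: [0.6, 1.4, 0.8]
gripper_width: 0.0186
t 31.15 pos [ 0.493  -0.2682  0.0402] zaxis [-0.  0. -1.] yaxis [0.748 0.664 0.   ] w 0.0186 F [0.6 1.4 0.8]
shift units [0.008 0.014 0.302]
turn units [ 0.     -0.0003  0.0011]
[227.73092683 339.904041  ] [235.23827803 327.06541485]
```

View pics/s28.png

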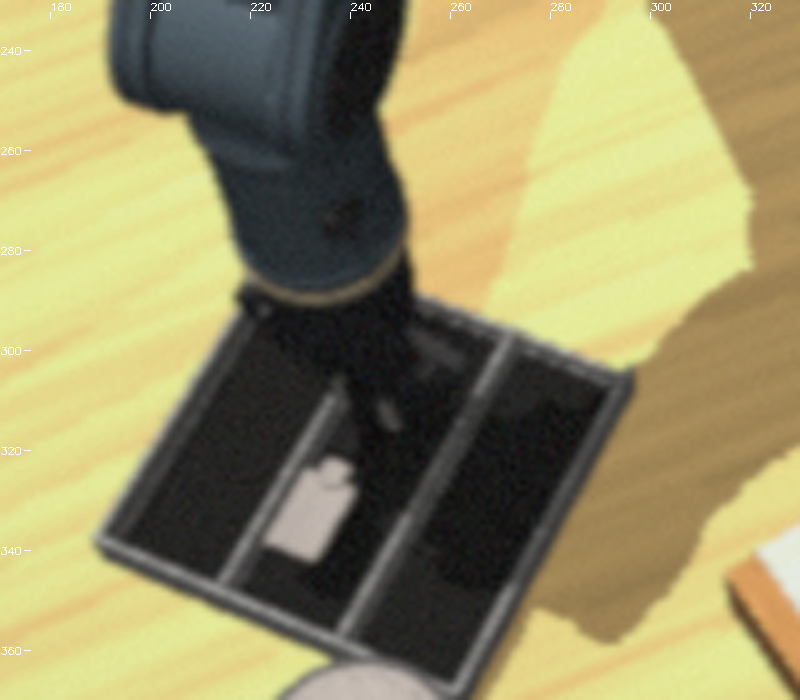

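```bash
python3 -m creep '0 0.01 0.1 0 0 0;0 0.01 0.2 0 0 0;0 0.01 0.27 0 0 0;0 0.01 0.3 0 0 0;0 0.01 0.3 0 0 0' ;  python3 - <<'E'
from h import *
plan((.4935,-.2667,.01),down(np.radians(41.5)))
crop('scene',optics.grab_frame('scene'),170,230,160,140,5,'s29')
E
```

```text
time_s: 31.7
position: [0.4932, -0.2678, 0.0097]
eef_rot: [-0.001, 0.41, 0.912, 0.0]
force: [0.0, 0.3, -0.6]
gripper_width: 0.0187
t 31.7 pos [ 0.4932 -0.2678  0.0097] zaxis [-0.001  0.    -1.   ] yaxis [ 0.748  0.664 -0.   ] w 0.0187 F [ 0.   0.3 -0.6]
shift units [ 0.006  0.009 -0.003]
turn units [-0.0003 -0.0006  0.0008]
```

View pics/s29.png

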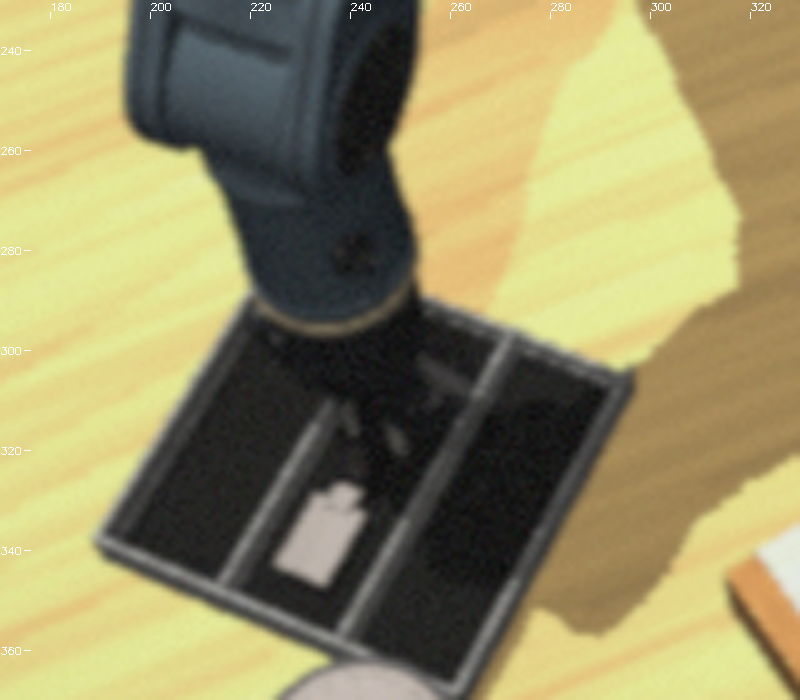

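```bash
python3 -m creep '0 0 0 0 0 0;0 0 0 0 0 0;0 0 0 0 0 0' -0.3;  python3 -m creep '0 0 -0.1 0 0 0;0 0 -0.3 0 0 0;0 0 -0.5 0 0 0;0 0 -0.75 0 0 0;0 0 -1 0 0 0;0 0 -1 0 0 0' ; python3 -m creep '0.2 0 -0.3 0 0 0;0.5 0 -0.6 0 0 0;0.8 0 -1 0 0 0;1 0.2 -1 0 0 0;1 0.6 -1 0 0 0;1 0.8 -1 0 0 0;1 0.8 -1 0 0 0' ; python3 - <<'E'
from h import *
plan((.443,.265,.28),down(np.radians(81.3)))
crop('scene',optics.grab_frame('scene'),170,230,160,140,5,'s30')
im=optics.grab_frame('top'); cv2.imwrite("pics/top30.png",im[:,:,::-1])
E
```

```text
time_s: 32.05
position: [0.4937, -0.268, 0.0106]
eef_rot: [0.0, 0.41, 0.912, -0.0]
force: [-0.1, -0.5, -0.5]
gripper_width: 0.0302
time_s: 32.65
position: [0.495, -0.269, 0.1141]
eef_rot: [0.003, 0.41, 0.912, -0.0]
force: [-0.4, -0.8, -0.1]
gripper_width: 0.0296
time_s: 33.35
position: [0.4891, -0.1374, 0.2101]
eef_rot: [0.0, 0.408, 0.913, 0.0]
force: [-0.6, -1.1, 0.1]
gripper_width: 0.03
t 33.35 pos [ 0.4891 -0.1374  0.2101] zaxis [ 0.001  0.001 -1.   ] yaxis [0.745 0.667 0.001] w 0.03 F [-0.6 -1.1  0.1]
shift units [ 3.305  2.342 -0.697]
turn units [ 5.000e-04  2.000e-04 -4.383e-01]
```

View pics/s30.png

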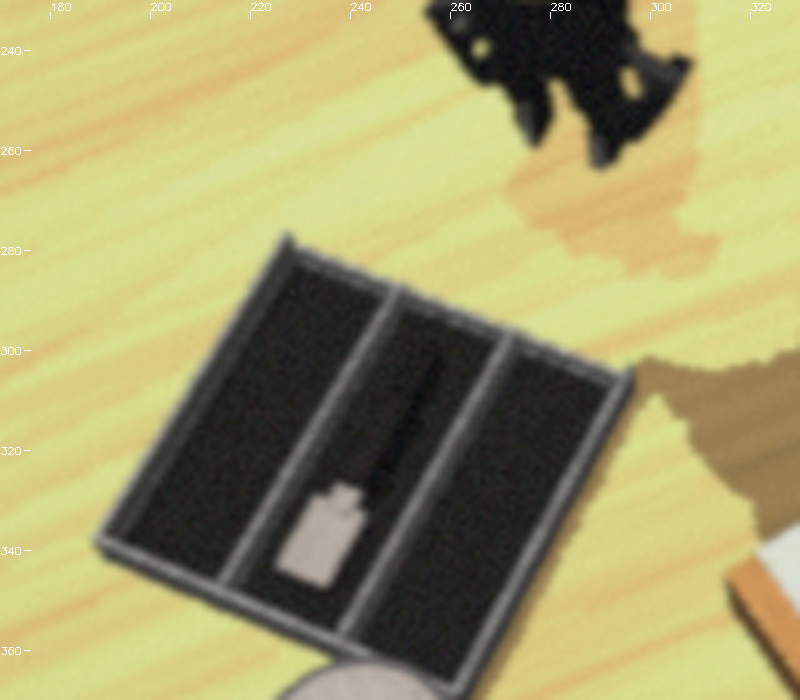

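View pics/top30.png

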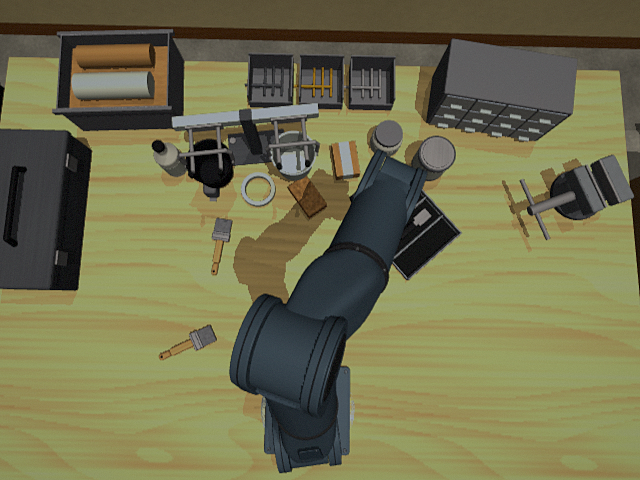

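```bash
python3 - <<'E'
from h import *
t=cv2.imread('pics/top30.png')[:,:,::-1]; crop('top',t,190,200,60,85,7,'t31')
s=optics.grab_frame('scene'); crop('scene',s,385,200,50,65,9,'s31')
E
```

```text
(no output)
```

View pics/t31.png

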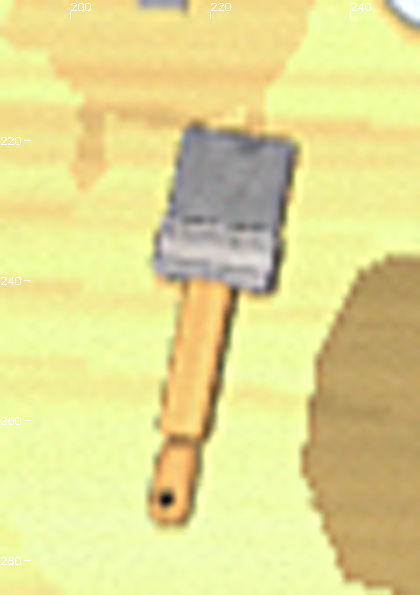

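View pics/s31.png

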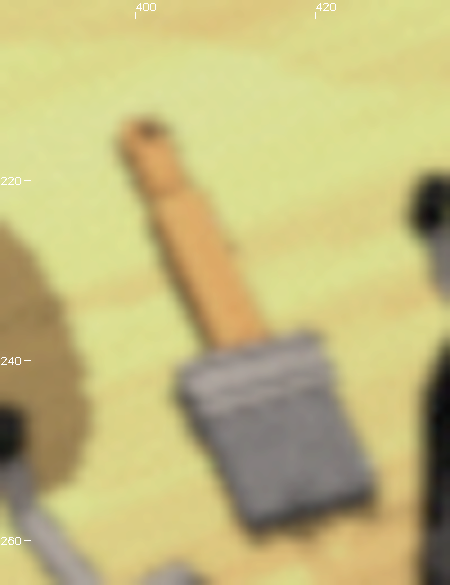

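```bash
python3 - <<'E'
from h import *
a=onz('top',(214.3,274.7),.012);b=onz('top',(224.9,219.2),.015);d=b-a;d[2]=0
print(a,b,np.linalg.norm(d),np.degrees(np.arctan2(d[1],d[0])),'c',a+d/np.linalg.norm(d)*.080)
a=onz('scene',(400,213.5),.012);b=onz('scene',(419.3,256.5),.015);d=b-a;d[2]=0
print(a,b,np.linalg.norm(d),np.degrees(np.arctan2(d[1],d[0])),'c',a+d/np.linalg.norm(d)*.080)
E
```

```text
[0.36180545 0.27472876 0.012     ] [0.52268703 0.2522943  0.015     ] 0.16243826616493842 -7.938536363713953 c [0.44103879 0.2636799  0.012     ]
[0.3662263  0.27659664 0.012     ] [0.52865506 0.25221176 0.015     ] 0.1642489738005881 -8.537862031809993 c [0.44533973 0.26471961 0.012     ]
```

```bash
python3 -m creep '0.4 0.3 -0.1 0 0 0;0.8 0.6 -0.2 0 0 0;1 0.7 -0.4 0 0 0;1 0.7 -0.4 0 0 0' 0.2;python3 -m creep '0.4 0.3 0 0 0 0;0.8 0.6 0 0 0 0;1 0.7 0 0 0 0;1 0.7 0 0 0 0';python3 -m creep '0.4 0.3 0 0 0 -0.08;0.8 0.6 0 0 0 -0.16;1 0.7 0 0 0 -0.25;1 0.7 0 0 0 -0.33;1 0.7 0 0 0 -0.41;1 0.7 0 0 0 -0.44'; python3 - <<'E'
from h import *
plan((.443,.264,.15),down(np.radians(81.8)))
E
```

```text
time_s: 33.9
position: [0.4729, -0.0164, 0.2518]
eef_rot: [0.0, 0.409, 0.913, 0.001]
force: [-0.1, -0.1, -0.2]
gripper_width: 0.051
time_s: 34.3
position: [0.4582, 0.1042, 0.2496]
eef_rot: [-0.001, 0.409, 0.913, -0.0]
force: [0.7, -0.3, 0.9]
gripper_width: 0.0515
time_s: 34.9
position: [0.4459, 0.221, 0.2499]
eef_rot: [-0.0, 0.076, 0.997, -0.001]
force: [0.2, -0.4, -0.2]
gripper_width: 0.0511
t 34.9 pos [0.4459 0.221  0.2499] zaxis [-0.    -0.001 -1.   ] yaxis [ 0.152  0.988 -0.001] w 0.0511 F [ 0.2 -0.4 -0.2]
shift units [0.094 0.422 0.998]
turn units [-0.0009  0.     -0.006 ]
```

```bash
python3 -m creep '0.09 0.2 0 0 0 0.006;0.09 0.42 0 0 0 0.006;0.09 0.42 0.3 0 0 0.006;0.09 0.42 0.6 0 0 0.006;0.09 0.42 1 0 0 0.006;0.09 0.42 1 0 0 0.006;0.09 0.42 1 0 0 0.006'; python3 - <<'E'
from h import *
plan((.443,.264,.045),down(np.radians(81.8)))
t=optics.grab_frame('top');crop('top',t,160,190,100,100,6,'t32')
s=optics.grab_frame('scene'); crop('scene',s,360,170,100,100,6,'s32')
E
```

```text
time_s: 35.6
position: [0.4434, 0.2646, 0.1505]
eef_rot: [-0.0, 0.083, 0.997, -0.001]
force: [1.0, 0.1, 1.0]
gripper_width: 0.0511
t 35.6 pos [0.4434 0.2646 0.1505] zaxis [-0.001 -0.002 -1.   ] yaxis [ 0.165  0.986 -0.002] w 0.0511 F [1.  0.1 1. ]
shift units [ 0.002 -0.005  1.055]
turn units [-0.0012 -0.0004 -0.0147]
```

View pics/t32.png

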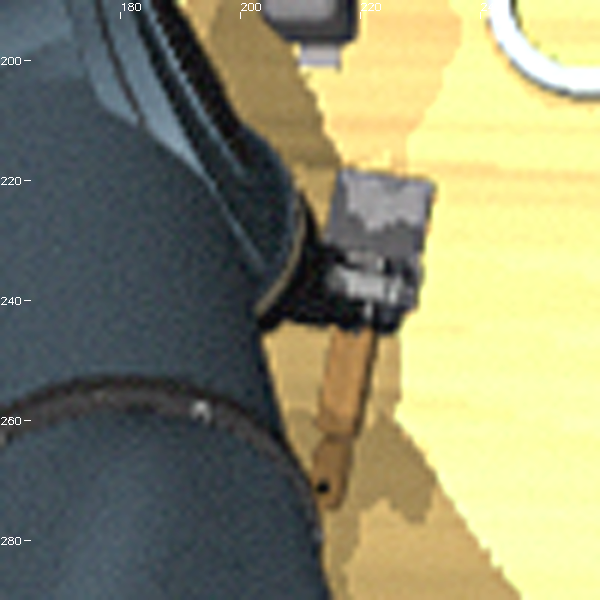

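View pics/s32.png

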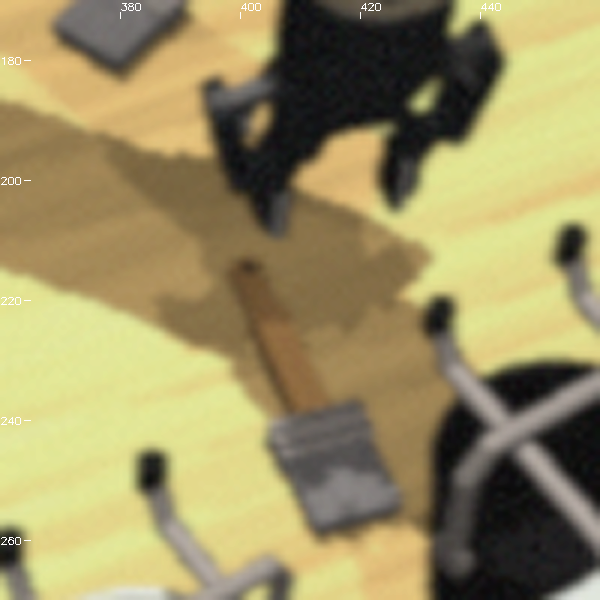

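```bash
python3 -m creep '0.06 -0.01 0.2 0 0 -0.015;0.06 -0.01 0.5 0 0 -0.015;0.06 -0.01 0.8 0 0 -0.015;0.06 -0.01 1 0 0 -0.015;0.06 -0.01 1 0 0 -0.015;0.06 -0.01 1 0 0 -0.015'; python3 - <<'E'
from h import *
plan((.437,.265,.004),down(np.radians(81.8)))
t=optics.grab_frame('top');crop('top',t,160,190,100,100,6,'t33')
s=optics.grab_frame('scene'); crop('scene',s,360,170,100,100,6,'s33')
E
```

```text
time_s: 36.3
position: [0.4375, 0.2669, 0.0517]
eef_rot: [0.001, 0.07, 0.998, 0.0]
force: [0.2, -0.2, 0.3]
gripper_width: 0.051
t 36.3 pos [0.4375 0.2669 0.0517] zaxis [ 0.001  0.001 -1.   ] yaxis [0.14  0.99  0.001] w 0.051 F [ 0.2 -0.2  0.3]
shift units [ 0.002 -0.02   0.477]
turn units [0.0006 0.0008 0.0018]
```

View pics/t33.png

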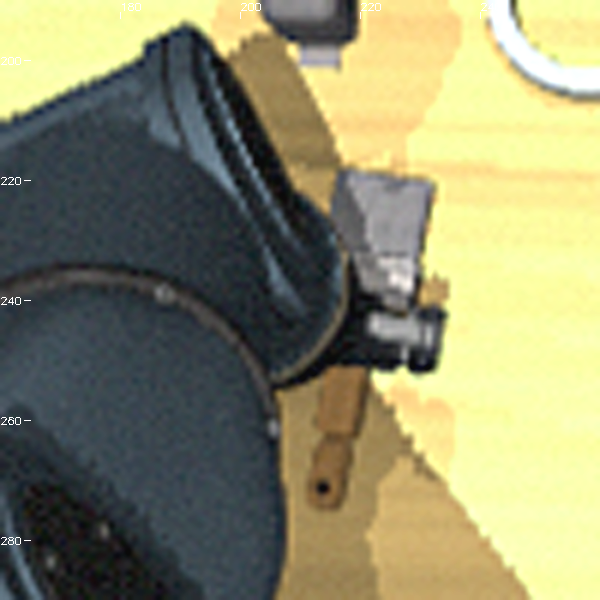

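View pics/s33.png

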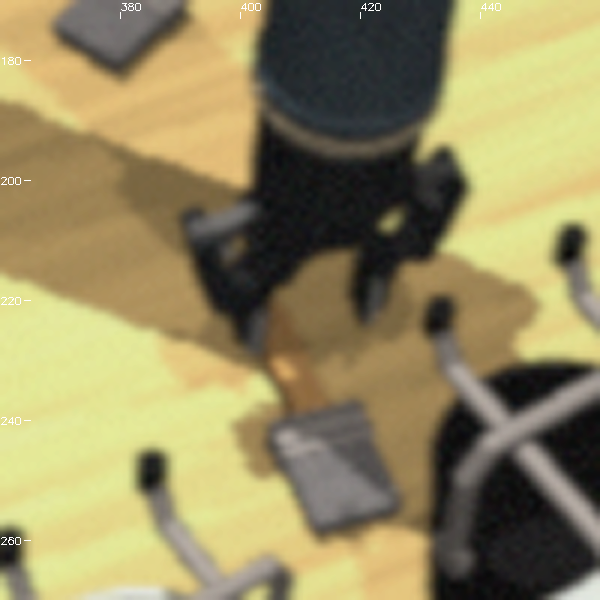

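```bash
python3 -m creep '0 -0.02 0.12 0 0 0;0 -0.02 0.25 0 0 0;0 -0.02 0.37 0 0 0;0 -0.02 0.47 0 0 0;0 -0.02 0.47 0 0 0' ; python3 -m creep '0 0 0 0 0 0;0 0 0 0 0 0;0 0 0 0 0 0;0 0 0 0 0 0;0 0 0 0 0 0;0 0 0 0 0 0' -1 50; python3 -m creep '0 0 -0.1 0 0 0;0 0 -0.3 0 0 0;0 0 -0.5 0 0 0;0 0 -0.7 0 0 0;0 0 -0.9 0 0 0;0 0 -1 0 0 0;0 0 -1 0 0 0'; python3 - <<'E'
from h import *
plan()
t=optics.grab_frame('top');crop('top',t,160,190,100,100,6,'t34')
s=optics.grab_frame('scene'); crop('scene',s,360,150,100,100,6,'s34')
E
```

```text
time_s: 36.9
position: [0.4359, 0.2645, 0.0026]
eef_rot: [-0.0, 0.07, 0.998, -0.0]
force: [0.4, -0.4, 1.3]
gripper_width: 0.0511
time_s: 37.5
position: [0.4366, 0.2649, 0.0039]
eef_rot: [0.0, 0.07, 0.998, 0.0]
force: [-0.8, -0.6, 5.8]
gripper_width: 0.0185
time_s: 38.2
position: [0.4368, 0.2651, 0.1047]
eef_rot: [0.001, 0.07, 0.998, 0.001]
force: [-0.2, -0.2, -1.5]
gripper_width: 0.0188
t 38.2 pos [0.4368 0.2651 0.1047] zaxis [ 0.002  0.002 -1.   ] yaxis [0.139 0.99  0.002] w 0.0188 F [-0.2 -0.2 -1.5]
```

View pics/s34.png

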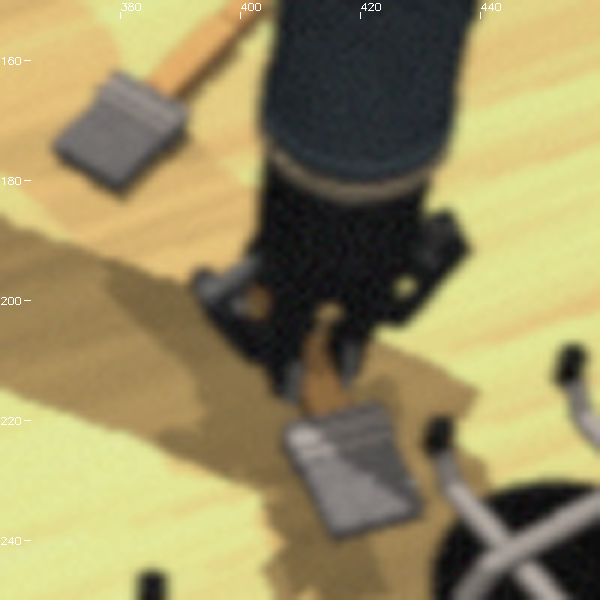

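View pics/t34.png

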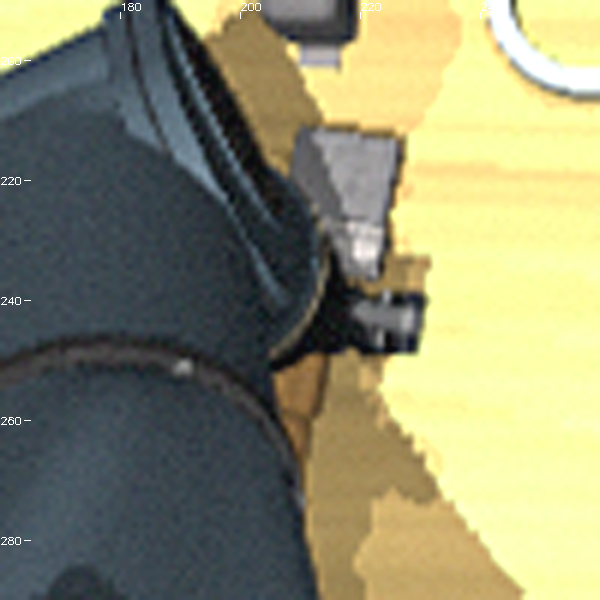

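```bash
python3 -m creep '0 0 -0.3 0 0 0;0 -0.2 -0.6 0 0 0;0 -0.5 -1 0 0 0;0 -0.8 -1 0 0 0;0 -1 -1 0 0 0;0 -1 -1 0 0 0;0 -1 -1 0 0 0'; python3 - <<'E'
from h import *
plan((.46,.05,.2),down(np.radians(60)))
E
```

```text
time_s: 39.0
position: [0.422, 0.1656, 0.2026]
eef_rot: [-0.001, 0.07, 0.998, -0.0]
force: [0.3, 0.5, -1.4]
gripper_width: 0.0186
t 39.0 pos [0.422  0.1656 0.2026] zaxis [-0.001 -0.    -1.   ] yaxis [ 0.14   0.99  -0.001] w 0.0186 F [ 0.3  0.5 -1.4]
shift units [-0.538 -1.092  0.026]
turn units [-0.0005 -0.0006  0.2439]
```

```bash
python3 -m creep '-0.2 -0.3 0 0 0 0.06;-0.4 -0.6 0 0 0 0.12;-0.5 -0.9 0 0 0 0.2;-0.55 -1 0 0 0 0.24;-0.55 -1 0 0 0 0.24;-0.55 -1 0 0 0 0.24'; python3 - <<'E'
from h import *
plan((.46,-.08,.2),down(np.radians(41.5)))
E
```

```text
time_s: 39.6
position: [0.4626, 0.0606, 0.2028]
eef_rot: [-0.001, 0.254, 0.967, 0.0]
force: [-0.4, 0.5, -1.3]
gripper_width: 0.0186
t 39.6 pos [0.4626 0.0606 0.2028] zaxis [-0.001  0.    -1.   ] yaxis [ 0.491  0.871 -0.   ] w 0.0186 F [-0.4  0.5 -1.3]
shift units [-0.667 -1.238  0.027]
turn units [-0.0003 -0.0006  0.2123]
```

```bash
python3 -m creep '-0.2 -0.3 0 0 0 0.06;-0.4 -0.6 0 0 0 0.12;-0.6 -0.9 0 0 0 0.2;-0.65 -1 0 0 0 0.21;-0.65 -1 0 0 0 0.21;-0.65 -1 0 0 0 0.21'; python3 - <<'E'
from h import *
plan((.449,-.325,.2),down(np.radians(41.5)))
E
```

```text
time_s: 40.2
position: [0.47, -0.0579, 0.2031]
eef_rot: [-0.0, 0.409, 0.913, 0.0]
force: [-0.4, 0.5, -1.3]
gripper_width: 0.0188
t 40.2 pos [ 0.47   -0.0579  0.2031] zaxis [-0.001  0.001 -1.   ] yaxis [0.746 0.666 0.   ] w 0.0188 F [-0.4  0.5 -1.3]
shift units [-1.853 -1.935  0.028]
turn units [ 0.0002 -0.0007  0.0027]
```

```bash
python3 -m creep '-0.3 -0.3 0 0 0 0;-0.6 -0.6 0 0 0 0;-0.85 -0.9 0 0 0 0;-0.92 -0.97 0 0 0 0;-0.92 -0.97 0 0 0 0';python3 -m creep '-0.3 -0.3 0 0 0 0;-0.6 -0.6 0 0 0 0;-0.85 -0.9 0.2 0 0 0;-0.92 -0.97 0.5 0 0 0;-0.92 -0.97 0.8 0 0 0;-0.92 -0.97 0.8 0 0 0;-0.92 -0.97 0.8 0 0 0'; python3 - <<'E'
from h import *
plan((.449,-.325,.06),down(np.radians(41.5)))
crop('scene',optics.grab_frame('scene'),150,230,160,140,5,'s35')
E
```

```text
time_s: 40.7
position: [0.4584, -0.193, 0.2032]
eef_rot: [-0.0, 0.411, 0.912, 0.0]
force: [0.3, -0.1, -0.7]
gripper_width: 0.0189
time_s: 41.4
position: [0.4475, -0.3242, 0.1234]
eef_rot: [-0.001, 0.409, 0.912, 0.001]
force: [0.5, 0.3, -0.2]
gripper_width: 0.0187
t 41.4 pos [ 0.4475 -0.3242  0.1234] zaxis [-0.001  0.002 -1.   ] yaxis [0.747 0.665 0.001] w 0.0187 F [ 0.5  0.3 -0.2]
shift units [-0.017  0.006  0.634]
turn units [ 0.0003 -0.0011  0.0018]
```

View pics/s35.png

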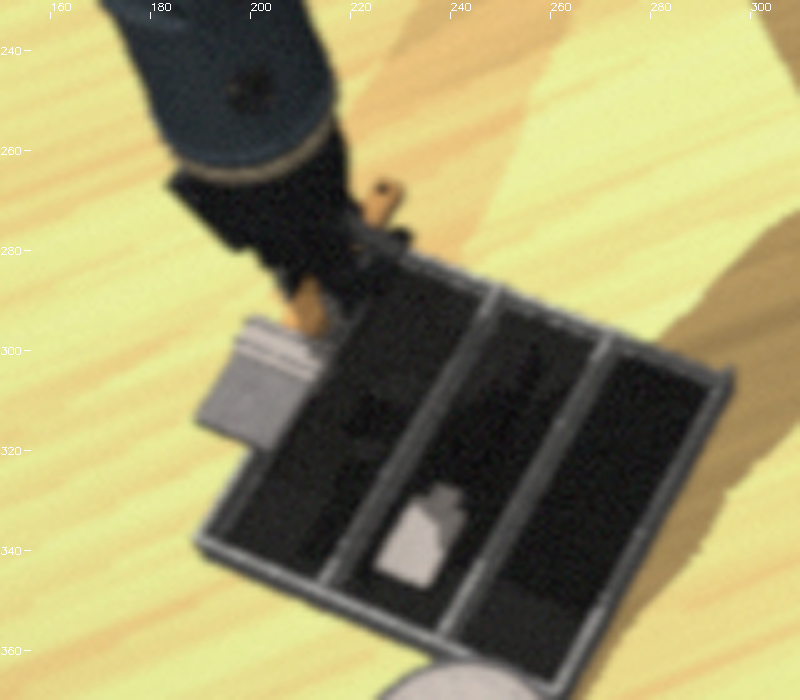

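```bash
python3 -m creep '-0.02 0.01 0.2 0 0 0;-0.02 0.01 0.4 0 0 0;-0.02 0.01 0.6 0 0 0;-0.02 0.01 0.75 0 0 0;-0.02 0.01 0.8 0 0 0;-0.02 0.01 0.8 0 0 0' ;  python3 - <<'E'
from h import *
plan((.449,-.325,.009),down(np.radians(41.5)))
crop('scene',optics.grab_frame('scene'),150,230,160,140,5,'s36')
E
```

```text
time_s: 42.05
position: [0.4494, -0.3268, 0.0441]
eef_rot: [0.0, 0.41, 0.912, 0.0]
force: [-0.1, 0.2, -0.8]
gripper_width: 0.0191
t 42.05 pos [ 0.4494 -0.3268  0.0441] zaxis [ 0.001 -0.    -1.   ] yaxis [0.748 0.663 0.001] w 0.0191 F [-0.1  0.2 -0.8]
shift units [0.016 0.009 0.351]
turn units [0.0004 0.0005 0.0006]
```

View pics/s36.png

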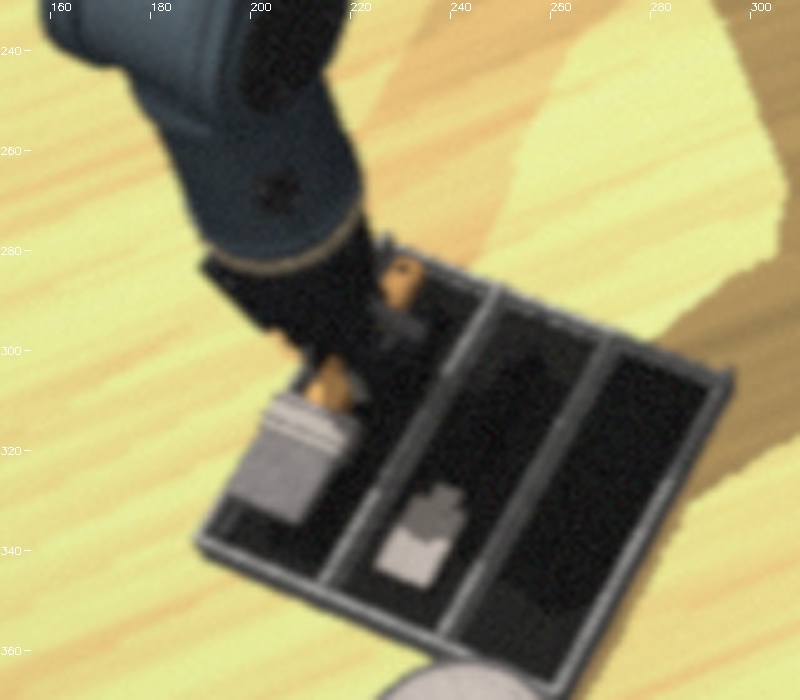

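```bash
python3 -m creep '0 0.01 0.1 0 0 0;0 0.01 0.2 0 0 0;0 0.01 0.28 0 0 0;0 0.01 0.34 0 0 0;0 0.01 0.34 0 0 0' ;  python3 - <<'E'
from h import *
plan((.449,-.325,.009),down(np.radians(41.5)))
crop('scene',optics.grab_frame('scene'),150,230,160,140,5,'s37')
E
```

```text
time_s: 42.6
position: [0.4489, -0.3265, 0.0085]
eef_rot: [-0.001, 0.411, 0.912, 0.0]
force: [0.9, 0.8, -0.2]
gripper_width: 0.0186
t 42.6 pos [ 0.4489 -0.3265  0.0085] zaxis [-0.001  0.001 -1.   ] yaxis [ 0.749  0.662 -0.   ] w 0.0186 F [ 0.9  0.8 -0.2]
shift units [ 0.01   0.011 -0.005]
turn units [-0.0002 -0.0007 -0.0003]
```

View pics/s37.png

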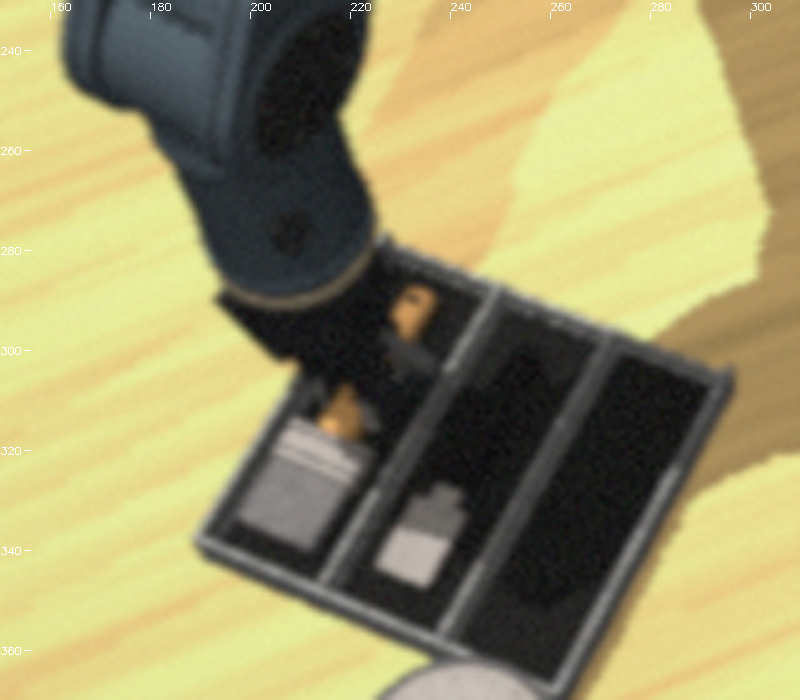

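Brush is in the right compartment with its handle to the front; releasing and retreating.

```bash
python3 -m creep '0 0 0 0 0 0;0 0 0 0 0 0;0 0 0 0 0 0' -0.3;  python3 -m creep '0 0 -0.1 0 0 0;0 0 -0.3 0 0 0;0 0 -0.5 0 0 0;0 0 -0.75 0 0 0;0 0 -1 0 0 0;0 0 -1 0 0 0' ; python3 -m creep '-0.2 0 -0.3 0 0 0;-0.4 -0.3 -0.6 0 0 0;-0.6 -0.6 -1 0 0 0;-0.8 -0.8 -1 0 0 0;-0.8 -0.8 -1 0 0 0;-0.8 -0.8 -1 0 0 0' ; python3 - <<'E'
from h import *
plan()
for n in("scene","top"):
    im=optics.grab_frame(n); cv2.imwrite(f"pics/{n}40.png",im[:,:,::-1])
    crop(n,im,*((180,265,130,115,6) if n=='scene' else (340,165,140,125,5)),n[0]+'40')
    crop(n,im,*((340,190,180,140,4) if n=='scene' else (150,90,180,130,4)),n[0]+'41')
E
```

```text
time_s: 42.95
position: [0.4494, -0.3267, 0.0094]
eef_rot: [0.0, 0.411, 0.912, -0.0]
force: [-0.9, -0.5, 0.3]
gripper_width: 0.0299
time_s: 43.55
position: [0.4506, -0.3279, 0.113]
eef_rot: [0.003, 0.411, 0.912, -0.0]
force: [0.2, -0.9, -0.8]
gripper_width: 0.0305
time_s: 44.15
position: [0.4418, -0.4395, 0.209]
eef_rot: [-0.0, 0.411, 0.911, 0.0]
force: [0.8, 0.9, -0.6]
gripper_width: 0.0302
t 44.15 pos [ 0.4418 -0.4395  0.209 ] zaxis [-0.     0.001 -1.   ] yaxis [0.75  0.661 0.   ] w 0.0302 F [ 0.8  0.9 -0.6]
```

View pics/s40.png

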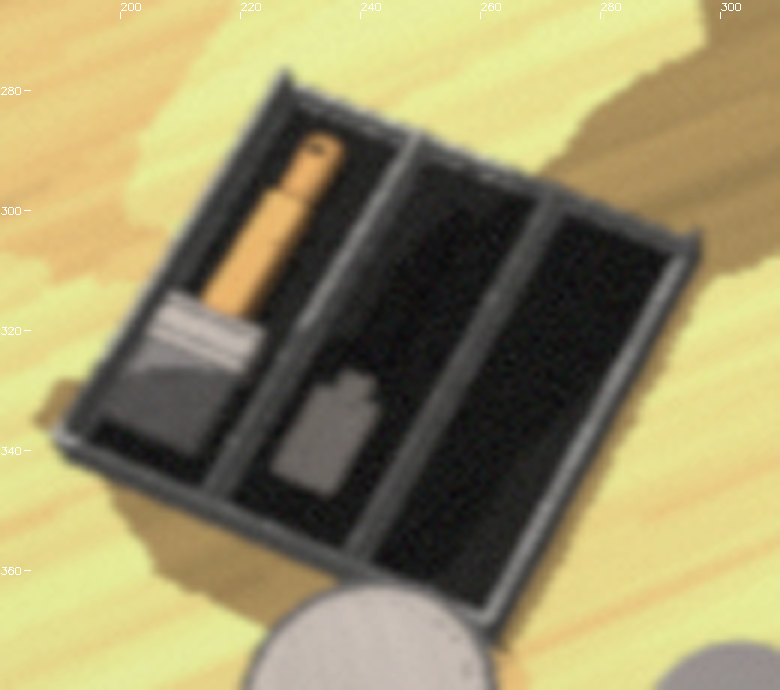

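View pics/top40.png

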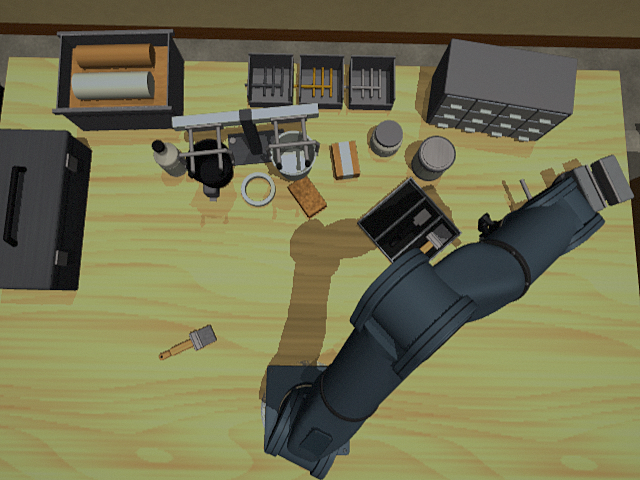

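View pics/s41.png

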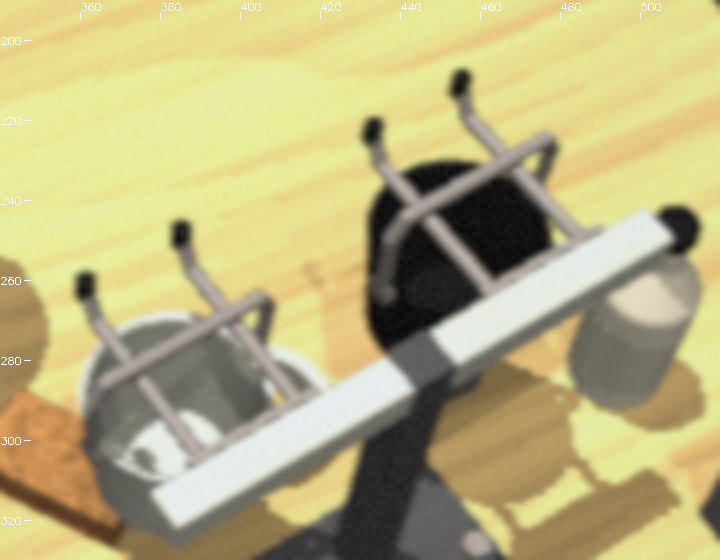

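View pics/t41.png

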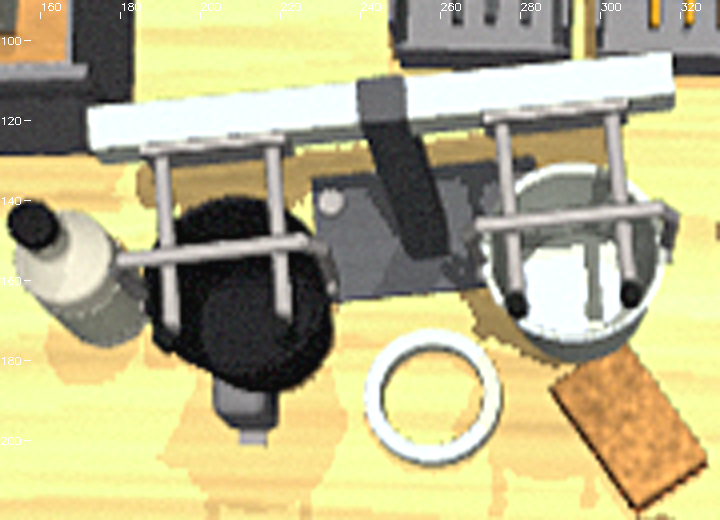

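View pics/scene40.png

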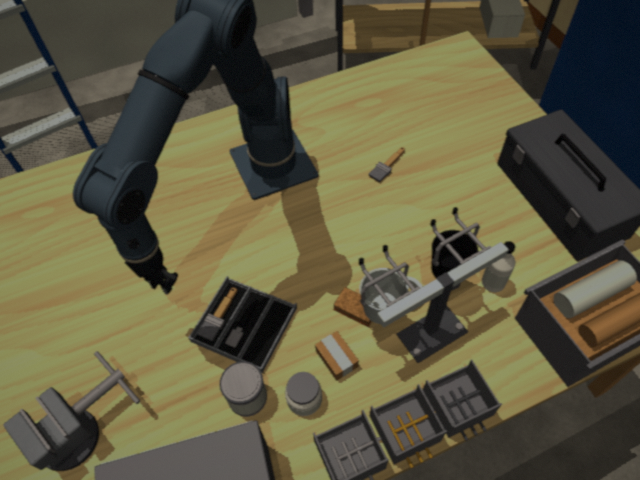

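```bash
python3 - <<'E'
from h import *
plan(); print(env.hand_in())
E
```

```text
t 44.25 pos [ 0.4425 -0.438   0.2086] zaxis [-0.001  0.002 -1.   ] yaxis [0.748 0.663 0.001] w 0.0298 F [-0.4  0.2  0.1]
the job is handed in; nothing more can be done
None
```

I hung both kettles and put the two tools in the tray, then handed the job in at 44.3 s.

- **Kettles:** the black plastic one is on the left hook and the aluminium one on the right. In both cameras each handle bar lies across both prongs, and both kettles hang upright.
- **Tools:** the scraper went in the middle compartment first, then the brush farther from the base in the right compartment. Both lie flat with their handles towards the low front wall. No filling knife showed in either camera, so I took it as absent; the left compartment is empty.
- **Left alone:** the nearer look-alike brush and the other things on the bench look where they were in the last pictures. I judged this by eye, not by measuring.

Two things disagreed or went less than cleanly:

- **Rim contact:** I brought the black kettle in too high, and its rim pressed up under the prongs at about 11 N (kettle weight included). I lowered it, the force dropped back to the kettle's own weight, and I hung it normally.
- **Camera mismatch:** the two views differed by up to about 9 mm on the kettle bar and 4–8 mm on the hook tips, the brush centre and the tray. All of it stayed inside the tolerances of the grasps and placings.

At hand-in the gripper was empty and clear of everything, and the wrist force was near zero.

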